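# Send stacked kiln props round the guide rail

## Task

Load the round blue carrier where it stands at the open end of the guide track: the large sand-coloured kiln prop flat on its middle, then the smaller brick-red one flat on the middle of the large one, lengthwise along it, so that neither overhangs what is under it. Then push the carrier along between the rails, round the bend and fully home against the black end stop, without lifting or tipping it and with the stack still in place. Leave the cobalt jar and the blue tape roll alone.

Things in the scene. Friction and masses are not known exactly. Their poses are not given: they have to be found in the camera images.
- track: fixed L-shaped grey plate, 336 x 336 x 5 mm, with low rails (6 mm thick, tops 20 mm above the table) forming a channel 138 mm wide. Origin: middle of the square, on the table. In its frame (mm) the channel's centre line runs along +y from the open entry (-92.5, -168) to (-92.5, -42.5), a quarter circle of radius 135 to (42.5, 92.5), then along +x to the end stop's face at x = 157.5.
- home (a point): where the carrier's centre lies when it is home against the black rubber end stop (23 mm high above the table): (92.5, 92.5, 5) mm in the track's frame, on the plate's top. x points along the last straight towards the stop, y across it.
- bend_center (a point): centre of the quarter circle of the bend (a turn to the right, as travelled), at (42.5, -42.5, 5) mm in the track's frame, level with the plate's top. The rails' inner faces there have radii 66 and 204 mm, the centre line 135 mm.
- carrier: loose blue disc with a black band and black deck, 130 mm diameter, 30 mm high, about 0.35 kg; starts on the plate in the entry straight with about 4 mm play to each rail. Its top is 15 mm above the rails' tops. Origin: centre of its underside; z up. It slides and may turn freely between the rails; pushing it loaded takes about 3 to 8 N.
- large_prop_mid (a point): centre of the large sand-coloured ceramic kiln prop, a block 90 (its x) x 60 (its y) x 24 mm (z) with two square openings through it from top to bottom, about 0.2 kg; starts flat on the table, 12 mm from the centre to the underside.
- large_prop: the same large prop; origin at the centre of its underside.
- small_prop_mid (a point): centre of the small brick-red ceramic kiln prop, a block 60 (its x) x 36 (its y) x 24 mm (z) with two square openings through it from top to bottom, about 0.1 kg; starts flat on the table, 12 mm from the centre to the underside.
- small_prop: the same small prop; origin at the centre of its underside.
- jar_cobalt: bystander: jar of blue-violet enamel, 83 mm diameter, 99 mm high, standing on the table; origin at the centre of its underside.
- tape_roll: bystander: roll of blue masking tape lying flat, 77 mm diameter, 24 mm high; origin at the centre of its underside.
Things that resemble listed ones, but are neither listed nor needed, are in the scene too. What is shaped like the carrier but orange or white is not meant.

How it is judged:
On the way, in this order (a step that is already met when the one before it is completed fails the run):
1. the large prop lies flat on the middle of the carrier, released (horizontal distance between large_prop_mid and carrier below 0.011 m and z of large_prop_mid in the frame of carrier between 0.038 and 0.046 m and angle between large_prop_mid's own z axis and vertical below 0.08 rad and contact force between the fingers and large_prop below 0.2 N), for 0.2 s.
2. the small prop lies flat on the middle of the large one, lengthwise, released (all of step 1 and x of small_prop_mid in the frame of large_prop_mid between -0.013 and 0.013 m and y of small_prop_mid in the frame of large_prop_mid between -0.009 and 0.009 m and z of small_prop_mid in the frame of large_prop_mid between 0.02 and 0.028 m and angle between the x axis of small_prop_mid and the x axis of large_prop_mid, either way round below 0.17 rad and angle between small_prop_mid's own z axis and vertical below 0.08 rad and contact force between the fingers and small_prop below 0.2 N), for 0.2 s.
3. the carrier is home against the end stop with the stack on it (all of step 2 and x of carrier in the frame of home above -0.007 m and y of carrier in the frame of home between -0.008 and 0.008 m), for 0.2 s.
At the end, for the whole second after the job is handed in: Carrier in the track within 7 mm of the end stop and 8 mm of the centre line; large prop flat on it, centred within 11 mm; small prop flat on the large one, within 13 mm lengthwise and 9 mm crosswise of its middle, long sides within 0.17 rad; all at rest (all of step 3 and linear speed of each of carrier, large_prop, small_prop below 0.01 m/s); the robot touches nothing.
It fails at once if the carrier is lifted more than 10 mm off the track's plate or tipped (height (world z) of carrier above 0.015 m or angle between carrier's own z axis and vertical above 0.12 rad).
It fails at once if the cobalt jar or the tape roll is moved more than 25 mm (distance of any of jar_cobalt, tape_roll from where it was at the start of the episode above 0.025 m).
It also fails if it takes over 72 s, if anything falls off the work surface, if the arm or the gripper's body presses on something with over 40 N, if the wrist force passes 120 N, or if a joint passes its speed limit or range.

## Robot

A 7-joint arm with a two-finger parallel gripper is mounted at the origin on the work surface; the furniture and walls round the work are solid. World frame = base frame: x ahead of the robot, y to its left, z up, the work surface at z = 0. Lengths are in m, angles in rad, forces in N, time in s.
With the tool pointing down it reaches from about 0.4 to 0.85 m from the base axis. Payload 4.5 kg.
Tool frame: the origin (TCP) lies on the centre line of the jaws, within the pads' length; the fingertips stand 14 mm ahead of it and the grasp point (between the pads) lies 5 mm behind it; y points along the fingers, z is the direction in which the jaws open and shut, and the axes are right-handed (so a half turn about y gives the same grasp; the last joint's range is limited). The gripper opens to 88 mm and grips with 3 to 60 N. Pads are 18 mm wide; open, the fingers measure 123 mm over their backs; the gripper's body (75 mm by 187 mm) begins 45 mm behind the grasp point.
Start: joints at [1.301, 0.689, -0.195, 1.565, 0.157, 0.902, -0.215], TCP at [0.187, -0.596, 0.228] pointing down, gripper open.
Joint ranges: [-3.01, 3.01], [-0.46, 2.08], [-1.47, 1.51], [0.13, 2.56], [-1, 4.14], [0.04, 2.09], [-2.66, 2.66]. Speed limits (rad/s): [2.57, 2.57, 3.14, 3.14, 3.14, 3.14, 3.14].

## Interface

Orientations are given as a unit quaternion [x, y, z, w].
In Python, from plant import get_state, imaging, job gives the robot as it stands.
- The arm moves only by the tool send_rows, never from a script. Its argument "motion" is a list that holds one entry, the list of rows, each a list of 7 numbers: the turn, a rotation vector about the tool's x, y, z scaled (see below), then the shift along the tool's x, y, z scaled (see below), then the gripper's target within -1 to 1 (shut at 1, half-way at 0, fully open at -1). In form: [[[rx, ry, rz, tx, ty, tz, gripper], ...]]. A call has exactly 5 rows; each row shifts and turns the commanded pose from where the row before left it, along the tool's axes as they then stand; what a row does not reach is not made up. The controller multiplies each number of a shift by 0.02 m and each number of a turn by 0.08 rad. A row lasts 1/12 s, in which the tool goes at most 41.7 mm and 7.16 degrees, less where a joint would pass 70% of its speed; a pose out of reach is approached as far as the arm can. A call with a number of a shift or a turn outside -1 to 1 is refused whole. A call with a gripper value outside its range is refused whole. The fingers move at their own pace and stop on an object; "force" is the grip in N (left out, the last holds). Time passes only in rows, so rows that do not move let the fingers close, or fill a call up. It gives the time, the measured TCP pose, the force and the opening at its end, in the units of the state.
- get_state(): the state, without advancing time (a new reading comes with each control period).
- imaging.snapshot(name): name is "scene" or "side" or "wrist"; returns a dict with "img" (400x640x3 uint8, red, green, blue), "camera_matrix" (3x3 intrinsics, pixels), "R" (3x3) and "t" (3): a world point X has camera coordinates R X + t; the wrist camera has in their place "hand_eye" (4x4, takes a point from camera to tool coordinates, whose origin is the TCP and whose axes are the tool frame's). Camera axes: x right, y down, z forward; pixel columns grow to the right and rows downward; lengths in m; the calibration is good to about 2 mm. A picture is of the moment at which its call begins: read the wrist's pose just before it. There is no depth.
- job.finish_job(): hands the job in, once; it reports no verdict.
The state is a dict: "clock": time; "q": joint angles; "qd": joint speeds; "joint_torque": joint torques, N m; "tool_pos": TCP position; "eef_rot": TCP orientation; "contact_force": force on the tool from outside, world axes, zero at the start; "moment": the same for the moment, N m; "opening": opening from 0.0 (shut) to 1.0 (fully open).
Only numpy, scipy, OpenCV 4.12 (cv2) and the standard library are available. Lean on these libraries where they do the work, as an engineer would, in place of code of your own. Each camera call takes 0.05 s, during which the arm holds its last target.

## Working session

There is one attempt and no reset: what is moved stays moved. The work goes in short steps, Python scripts to look and compute and a tool call to move; the robot and the scene stay as the last step left them, time stands still between calls to the robot, and variables do not carry over. Pictures are saved under pics/ and viewed, and the job is handed in when it is done.

Besides the shell and the picture viewer there is one more tool, called after "Request:" by a JSON object that holds its "method" and its "body". send_rows: Moves the arm, as the interface text tells. Its arguments: {"type":"object","properties":{"motion":{"type":"array"},"force":{"type":"number"}},"required":["motion"]}

```bash
ls; mkdir -p pics
python3 - <<'E'
from plant import get_state, imaging, job
import cv2,json
s=get_state();print(s)
for n in("scene","side","wrist"):
    d=imaging.snapshot(n);cv2.imwrite(f"pics/{n}0.png",d["img"][:,:,::-1]);print(n,{k:v for k,v in d.items() if k!="img"})
print(get_state()["clock"])
E
```

```text
pics
{'clock': 0.0, 'q': array([ 1.30077686,  0.68998896, -0.19451691,  1.56635483,  0.15727807,
        0.90249585, -0.21506687]), 'qd': array([-8.91026615e-05,  7.43379013e-04, -1.23949753e-03,  1.73841893e-04,
       -1.87951831e-03,  1.30059443e-04, -8.19841704e-04]), 'joint_torque': array([-4.26427032e-04, -5.27568948e+01, -1.26658592e+00, -1.53433120e+01,
       -5.24848409e-02,  6.52545306e-03,  1.68167267e-04]), 'tool_pos': array([ 0.18673908, -0.5957573 ,  0.22690414]), 'eef_rot': array([-0.10718091,  0.69959931, -0.6983159 ,  0.10690164]), 'contact_force': array([0.6060543 , 0.15403386, 0.50122847]), 'moment': array([-0.02649029, -0.04036895,  0.04311009]), 'opening': 1.0002701803515714}
scene {'camera_matrix': array([[362.46234205,   0.        , 320.31452077],
       [  0.        , 362.46234205, 201.39425073],
       [  0.        ,   0.        ,   1.        ]]), 'R': array([[-0.84985205, -0.52673025,  0.01751389],
       [-0.27419136,  0.4135249 , -0.86822592],
       [ 0.45007843, -0.74266574, -0.49585987]]), 't': array([0.3973811 , 0.19749985, 0.82784515])}
side {'camera
[... 206 characters left out ...]
.01955962],
       [-0.11979503, -0.40893225, -0.90466766],
       [ 0.21001159,  0.88017116, -0.42566871]]), 't': array([-0.5029868 ,  0.08414239,  1.29901895])}
wrist {'camera_matrix': array([[310.95951675,   0.        , 317.40396026],
       [  0.        , 310.95951675, 202.94098332],
       [  0.        ,   0.        ,   1.        ]]), 'hand_eye': array([[-1.20630288e-03,  9.50890261e-01,  3.09525858e-01,
        -8.16858276e-02],
       [ 5.78440791e-04, -3.09525368e-01,  9.50891009e-01,
        -1.56616910e-01],
       [ 9.99999105e-01,  1.32610494e-03, -1.76652372e-04,
         3.45323873e-04],
       [ 0.00000000e+00,  0.00000000e+00,  0.00000000e+00,
         1.00000000e+00]])}
0.15
```

View pics/scene0.png

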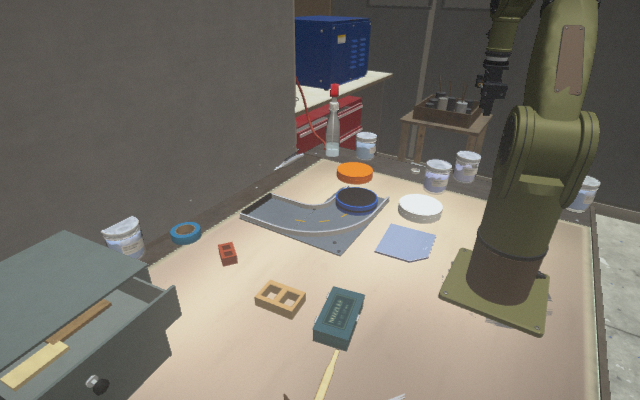

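View pics/side0.png

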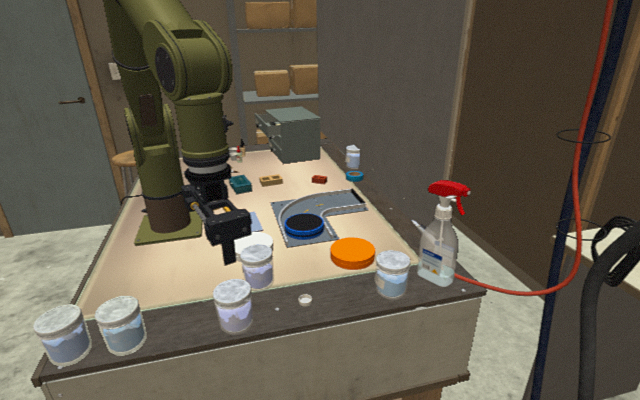

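View pics/wrist0.png

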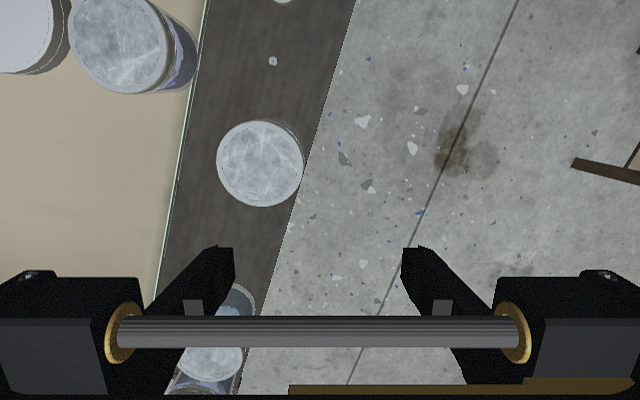

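The scene view shows the blue carrier at (357,200), the sand-coloured prop at (280,298), the red prop at (228,253) and the tape roll at (186,233). The orange disc (355,173) and white disc (420,208) are decoys. Next I'll enlarge the views and measure.

```bash
cat > h.py <<'E'
import numpy as np,cv2
from scipy.spatial.transform import Rotation as Ro
from plant import get_state, imaging, job
def snap(n):
    s=get_state(); d=imaging.snapshot(n)
    if n=="wrist":
        T=np.eye(4);T[:3,:3]=Ro.from_quat(s["eef_rot"]).as_matrix();T[:3,3]=s["tool_pos"]
        M=np.linalg.inv(T@d["hand_eye"]);d["R"]=M[:3,:3];d["t"]=M[:3,3]
    return d
def ray(d,uv,z):
    uv=np.atleast_2d(np.asarray(uv,float)); K=d["camera_matrix"]
    v=np.c_[uv,np.ones(len(uv))]@np.linalg.inv(K).T@d["R"]; c=-d["R"].T@d["t"]
    return c+v*((z-c[2])/v[:,2])[:,None]
def proj(d,X):
    X=np.atleast_2d(X);p=(X@d["R"].T+d["t"])@d["camera_matrix"].T
    return p[:,:2]/p[:,2:]
def save(d,name,box=None,k=1):
    im=d["img"][:,:,::-1]
    if box: x0,y0,x1,y1=box; im=im[y0:y1,x0:x1]
    im=cv2.resize(im,None,fx=k,fy=k,interpolation=cv2.INTER_CUBIC); cv2.imwrite(f"pics/{name}.png",im)
E
python3 - <<'E'
from h import *
d=snap("scene");save(d,"sc1",(170,160,450,350),2.8)
e=snap("side");save(e,"si1",(230,160,390,260),5)
print(-d["R"].T@d["t"],-e["R"].T@e["t"])
for n,p in dict(sand=(280,298),red=(228,253),car=(357,198),tape=(186,233)).items(): print(n,ray(d,p,.024))
for n,p in dict(sand=(271,181),red=(319,179),car=(304,223),tape=(355,175),jar=(353,165)).items(): print(n,ray(e,p,.024))
E
```

```text
[0.01927265 0.74245377 0.57500999] [ 0.22533502 -1.2301621   0.61923439]
sand [[0.37556639 0.3088279  0.024     ]]
red [[0.57341969 0.25705621 0.024     ]]
car [[ 0.43498311 -0.16446849  0.024     ]]
tape [[0.72568949 0.25496118 0.024     ]]
sand [[0.3772775  0.25240253 0.024     ]]
red [[0.57672783 0.21601617 0.024     ]]
car [[ 0.43394447 -0.14920562  0.024     ]]
tape [[0.73751264 0.21619556 0.024     ]]
jar [[0.77031777 0.33975503 0.024     ]]
```

View pics/sc1.png

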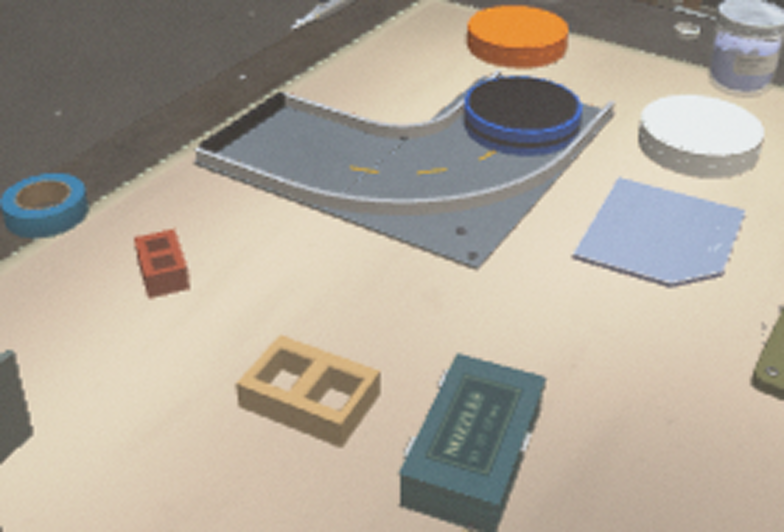

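View pics/si1.png

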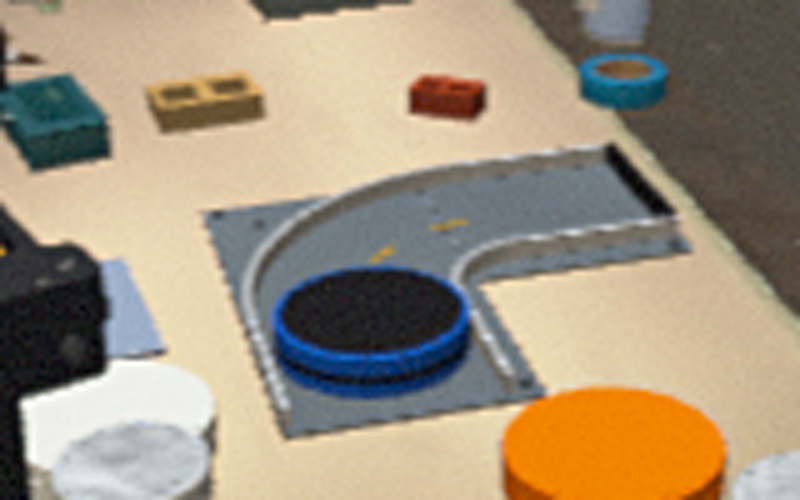

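The candidates are unambiguous. There is one sand-coloured block with two openings (280,298), one red block (228,253) and one blue disc with a black deck (357,200). I'll take the initial measurements and then fly over with the wrist camera.

```bash
cat >> h.py <<'E'
def Rdown(phi):
    # tool x horizontal at world angle phi, tool y down
    x=np.array([np.cos(phi),np.sin(phi),0]);y=np.array([0,0,-1.]);return np.c_[x,y,np.cross(x,y)]
def goto(pos,phi):
    s=get_state();R=Ro.from_quat(s["eef_rot"]).as_matrix()
    t=R.T@(np.asarray(pos)-s["tool_pos"])/0.02
    r=Ro.from_matrix(R.T@Rdown(phi)).as_rotvec()/0.08
    print("clk %.2f"%s["clock"],"pos",s["tool_pos"].round(4),"phi %.3f"%np.arctan2(R[1,0],R[0,0]),"F",s["contact_force"].round(1),"op %.3f"%s["opening"])
    print(" total turn",r.round(2)," total shift (before turning)",t.round(2))
    t2=Rdown(phi).T@(np.asarray(pos)-s["tool_pos"])/0.02
    print(" shift in goal axes",t2.round(2))
E
python3 - <<'E'
from h import *
s=get_state();print(Ro.from_quat(s["eef_rot"]).as_matrix().round(3))
goto((0.40,-0.25,0.30),np.arctan2(*Ro.from_quat(s["eef_rot"]).as_matrix()[1::-1,0]))
d=snap("scene");e=snap("side")
for nm,D in(("scene",d),("side",e)):
    h=cv2.cvtColor(D["img"],cv2.COLOR_RGB2HSV)
    for n,lo,hi in(("sand",(12,80,90),(24,255,255)),("red",(0,120,60),(8,255,255)),("blue",(108,150,50),(125,255,255))):
        m=cv2.inRange(h,lo,hi);c,_=cv2.findContours(m,cv2.RETR_EXTERNAL,cv2.CHAIN_APPROX_NONE)
        for k in sorted(c,key=cv2.contourArea)[-4:]:
            if cv2.contourArea(k)>40: print(nm,n,cv2.boundingRect(k),cv2.contourArea(k))
# track: hand pixel points from crops
sc=lambda p:np.array(p)/2.8+np.array([170,160]); si=lambda p:np.array(p)/5+np.array([230,160])
print("scene plate corner far-left(outer) ",ray(d,sc((478,267)),.005),"stop outer",ray(d,sc((199,150)),.023),"stop inner",ray(d,sc((286,95)),.023))
print("side corner outer",ray(e,si((207,212)),.005),"entry outer",ray(e,si((287,436)),.005),"entry inner",ray(e,si((545,390)),.005),"stop inner",ray(e,si((676,212)),.023),"stop outer",ray(e,si((610,145)),.023))
print("deck side",ray(e,si((372,310)),.035),"deck scene",ray(d,sc((524,107)),.035))
E
```

```text
[[-0.954 -0.     0.299]
 [-0.299  0.001 -0.954]
 [ 0.    -1.    -0.001]]
clk 0.25 pos [ 0.1869 -0.5961  0.2274] phi -2.838 F [ 0.3  0.1 -0.4] op 0.999
 total turn [ 0.01 -0.    0.  ]  total shift (before turning) [-15.35  -3.62 -13.33]
 shift in goal axes [-15.35  -3.63 -13.33]
scene sand (13, 348, 56, 42) 91.0
scene sand (337, 162, 36, 16) 404.5
scene sand (45, 299, 66, 46) 633.5
scene sand (255, 280, 50, 36) 929.0
scene red (340, 135, 15, 15) 89.0
scene red (339, 112, 22, 23) 144.5
scene red (218, 242, 18, 17) 184.0
scene red (296, 104, 34, 49) 472.5
scene blue (336, 20, 34, 24) 253.5
scene blue (295, 20, 43, 36) 605.0
side sand (330, 237, 46, 33) 1195.0
side sand (67, 0, 69, 199) 1537.5
side sand (254, 63, 64, 34) 1541.0
side sand (244, 0, 73, 29) 1790.5
side red (312, 175, 15, 9) 77.0
side red (428, 180, 43, 36) 500.5
side red (577, 0, 37, 142) 786.0
side red (454, 143, 128, 153) 1049.0
scene plate corner far-left(outer)  [[0.34935663 0.09334342 0.005     ]] stop outer [[0.67337212 0.10197363 0.023     ]] stop inner [[ 0.67284297 -0.04042083  0.023     ]]
side corner outer [[0.35490137 0.08141166 0.005     ]] entry outer [[ 0.35960676 -0.25209925  0.005     ]] entry inner [[ 0.52656031 -0.24269272  0.005     ]] stop inner [[ 0.68373882 -0.0543654   0.023     ]] stop outer [[0.67704652 0.07704645 0.023     ]]
deck side [[ 0.43277314 -0.16284567  0.035     ]] deck scene [[ 0.42570828 -0.14539714  0.035     ]]
```

Request:
{"method": "send_rows", "body": {"motion": [[[0,0,0,-0.8,-0.5,-0.7,-1],[0,0,0,-1,-0.5,-0.85,-1],[0,0,0,-1,-0.5,-0.85,-1],[0,0,0,-1,-0.5,-0.85,-1],[0,0,0,-1,-0.5,-0.85,-1]]]}}

```text
clock: 0.77
tool_pos: [0.2546, -0.4883, 0.2782]
eef_rot: [0.107, -0.699, 0.699, -0.107]
contact_force: [1.1, -0.2, 0.3]
opening: 0.998
```

Request:
{"method": "send_rows", "body": {"motion": [[[0,0,0,-1,-0.5,-0.85,-1],[0,0,0,-1,-0.5,-0.85,-1],[0,0,0,-1,0,-0.85,-1],[0,0,0,-1,0,-0.85,-1],[0,0,0,-1,0,-0.85,-1]]]}}

```text
clock: 1.18
tool_pos: [0.3246, -0.3774, 0.2981]
eef_rot: [0.107, -0.699, 0.699, -0.107]
contact_force: [-0.3, 0.2, 0.4]
opening: 1.003
```

Request:
{"method": "send_rows", "body": {"motion": [[[0,0,0,-1,0,-0.85,-1],[0,0,0,-1,0,-0.85,-1],[0,0,0,-1,0,-0.85,-1],[0,0,0,-1,0,-0.85,-1],[0,0,0,-1,0,-0.85,-1]]]}}

```text
clock: 1.6
tool_pos: [0.3946, -0.2662, 0.2979]
eef_rot: [0.107, -0.699, 0.699, -0.107]
contact_force: [0.0, -0.4, -0.3]
opening: 1.005
```

Request:
{"method": "send_rows", "body": {"motion": [[[0,0,0,-1,0,-0.85,-1],[0,0,0,-1,0,-0.85,-1],[0,0,0,-1,0,-0.85,-1],[0,0,0,-1,0,-0.85,-1],[0,0,0,-0.5,0,-0.4,-1]]]}}

```text
clock: 2.02
tool_pos: [0.4591, -0.1644, 0.298]
eef_rot: [-0.108, 0.699, -0.698, 0.109]
contact_force: [-0.7, 0.7, 0.6]
opening: 0.999
```

Request:
{"method": "send_rows", "body": {"motion": [[[0,0,0,0,0,0,-1],[0,0,0,0,0,0,-1],[0,0,0,0,0,0,-1],[0,0,0,0,0,0,-1],[0,0,0,0,0,0,-1]]]}}

```text
clock: 2.43
tool_pos: [0.4564, -0.1693, 0.2977]
eef_rot: [0.106, -0.699, 0.699, -0.106]
contact_force: [0.0, -0.0, 0.3]
opening: 0.999
```

Run:
```python
from h import *
d=snap("wrist");save(d,"w1");np.savez("w1.npz",**d)
print(get_state()["q"].round(3)); goto((0.48,-0.13,0.3),-2.838)
```

```text
[ 0.425  0.42  -0.244  1.873  0.13   0.864 -1.153]
clk 2.48 pos [ 0.4566 -0.169   0.2977] phi -2.840 F [ 0.4 -0.7 -0.2] op 1.001
 total turn [-0.   -0.02  0.  ]  total shift (before turning) [-1.7  -0.11 -1.52]
 shift in goal axes [-1.7  -0.11 -1.51]
```

View pics/w1.png

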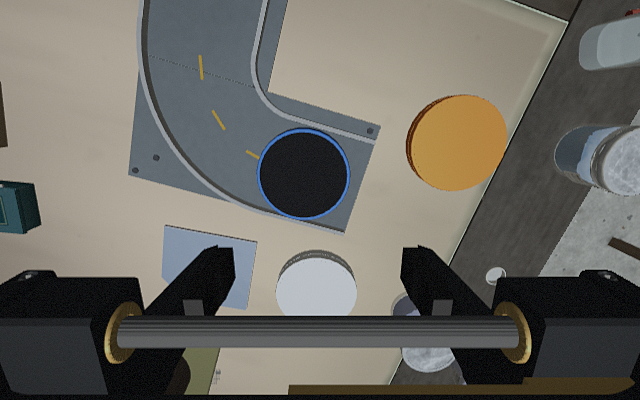

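The wrist view shows the blue carrier deck at (304,173) and the plate corners at about (345,233), (380,126) and (129,174). I'll measure these, then continue to the props.

Run:
```python
from h import *
d=dict(np.load("w1.npz"))
h=cv2.cvtColor(d["img"],cv2.COLOR_RGB2HSV)
m=cv2.inRange(h,(100,150,80),(125,255,255));m[:110]=0;m[230:]=0;m[:,:240]=0;m[:,365:]=0
c,_=cv2.findContours(m,cv2.RETR_EXTERNAL,cv2.CHAIN_APPROX_NONE);k=max(c,key=cv2.contourArea)[:,0]
hull=cv2.convexHull(k);el=cv2.fitEllipse(hull);print(el)
P=ray(d,hull[:,0],.035)[:,:2]
A=np.c_[2*P,np.ones(len(P))];s=np.linalg.lstsq(A,(P**2).sum(1),rcond=None)[0];print("carrier",s[:2],"r",np.sqrt(s[2]+s[:2]@s[:2]))
for p in((345,233),(380,126),(129,174)):print(p,ray(d,p,.005))
print("rail entry mid tops",ray(d,(342,231),.02),ray(d,(376,142),.02))
save(d,"w1c",(120,0,400,240),2.8)
goto((0.42,0.25,0.30),-2.838)
```

```text
((303.0188293457031, 173.75404357910156), (91.08768463134766, 93.0907211303711), 106.5794906616211)
carrier [ 0.43563326 -0.15537843] r 0.06410258921013146
(345, 233) [[ 0.36024549 -0.24500225  0.005     ]]
(380, 126) [[ 0.52956864 -0.23902319  0.005     ]]
(129, 174) [[0.35479727 0.089779   0.005     ]]
rail entry mid tops [[ 0.36782571 -0.23627356  0.02      ]] [[ 0.5079658  -0.23830667  0.02      ]]
clk 2.48 pos [ 0.4566 -0.169   0.2977] phi -2.840 F [ 0.4 -0.7 -0.2] op 1.001
 total turn [-0.   -0.02  0.  ]  total shift (before turning) [ -4.48  -0.12 -20.55]
 shift in goal axes [ -4.52  -0.11 -20.54]
```

View pics/w1c.png

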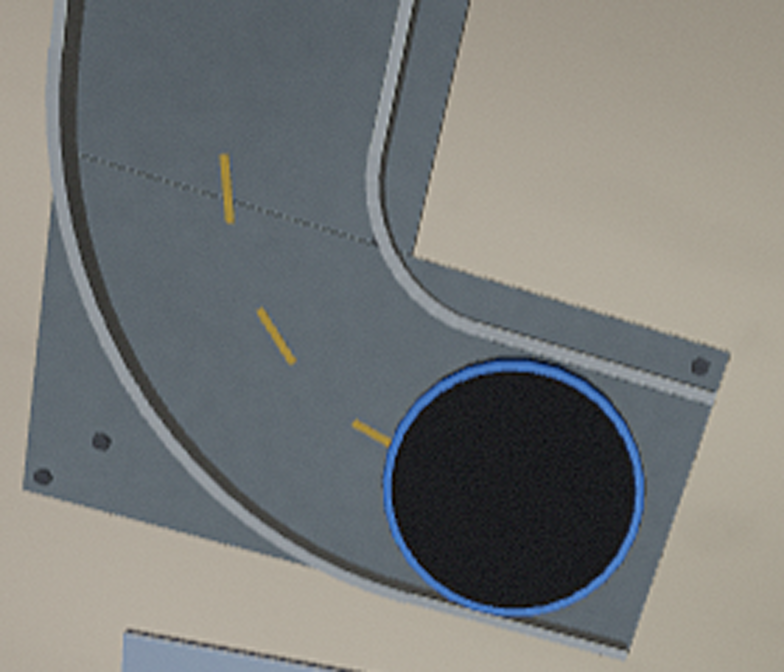

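Request:
{"method": "send_rows", "body": {"motion": [[[0,0,0,-0.2,0,-0.7,-1],[0,0,0,-0.2,0,-1,-1],[0,0,0,-0.2,0,-1,-1],[0,0,0,-0.2,0,-1,-1],[0,0,0,-0.2,0,-1,-1]]]}}

```text
clock: 2.9
tool_pos: [0.4478, -0.0721, 0.2978]
eef_rot: [0.106, -0.699, 0.699, -0.106]
contact_force: [0.1, 0.1, 0.7]
opening: 1.004
```

Request:
{"method": "send_rows", "body": {"motion": [[[0,0,0,-0.2,0,-1,-1],[0,0,0,-0.2,0,-1,-1],[0,0,0,-0.2,0,-1,-1],[0,0,0,-0.2,0,-1,-1],[0,0,0,-0.2,0,-1,-1]]]}}

```text
clock: 3.32
tool_pos: [0.4371, 0.0294, 0.2978]
eef_rot: [0.107, -0.699, 0.699, -0.107]
contact_force: [1.4, 0.5, -0.1]
opening: 0.995
```

Request:
{"method": "send_rows", "body": {"motion": [[[0,0,0,-0.2,0,-1,-1],[0,0,0,-0.2,0,-1,-1],[0,0,0,-0.2,0,-1,-1],[0,0,0,-0.2,0,-1,-1],[0,0,0,-0.2,0,-1,-1]]]}}

```text
clock: 3.73
tool_pos: [0.4264, 0.1309, 0.2978]
eef_rot: [0.106, -0.699, 0.699, -0.107]
contact_force: [0.9, 0.1, 0.7]
opening: 1.003
```

Request:
{"method": "send_rows", "body": {"motion": [[[0,0,0,-0.2,0,-1,-1],[0,0,0,-0.2,0,-1,-1],[0,0,0,-0.2,0,-1,-1],[0,0,0,0,0,-0.5,-1],[0,0,0,0,0,0,-1]]]}}

```text
clock: 4.15
tool_pos: [0.4164, 0.2029, 0.2978]
eef_rot: [-0.108, 0.699, -0.698, 0.108]
contact_force: [0.9, -0.7, -0.2]
opening: 0.996
```

Request:
{"method": "send_rows", "body": {"motion": [[[0,0,0,0,0,0,-1],[0,0,0,0,0,0,-1],[0,0,0,0,0,0,-1],[0,0,0,0,0,0,-1],[0,0,0,0,0,0,-1]]]}}

```text
clock: 4.57
tool_pos: [0.4172, 0.2001, 0.2977]
eef_rot: [0.106, -0.699, 0.699, -0.106]
contact_force: [-0.5, -0.6, -0.8]
opening: 0.998
```

Run:
```python
from h import *
d=snap("wrist");save(d,"w2");np.savez("w2.npz",**d)
print(get_state()["q"].round(3)); goto((0.42,0.25,0.3),-2.838)
```

```text
[-0.337  0.39  -0.303  1.933  0.153  0.84  -1.989]
clk 4.62 pos [0.4172 0.2003 0.2977] phi -2.839 F [-0.3 -0.4 -0.4] op 1.001
 total turn [-0.   -0.01 -0.  ]  total shift (before turning) [-0.88 -0.11 -2.33]
 shift in goal axes [-0.88 -0.11 -2.33]
```

View pics/w2.png

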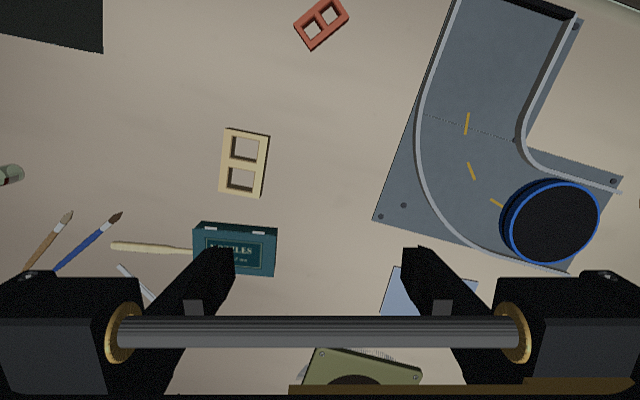

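The wrist view shows the sand prop at (244,160), the red prop at (320,23) and the carrier at (550,222). I'll enlarge both props and fit their corners.

Run:
```python
from h import *
d=dict(np.load("w2.npz"))
im=d["img"][:,:,::-1]
a=cv2.resize(im[115:215,205:285],None,fx=5,fy=5,interpolation=cv2.INTER_CUBIC)
b=cv2.resize(im[0:60,280:360],None,fx=5,fy=5,interpolation=cv2.INTER_CUBIC)
o=np.zeros((500,800,3),np.uint8);o[:,:400]=a;o[:300,400:]=b;cv2.imwrite("pics/w2c.png",o)
h=cv2.cvtColor(d["img"],cv2.COLOR_RGB2HSV);print(h[130,235],h[110,244],h[8,320] if 1 else 0,h[150,268])
```

```text
[ 21  83 120] [ 18  36 158] [  7 135 140] [ 18  54 103]
```

View pics/w2c.png

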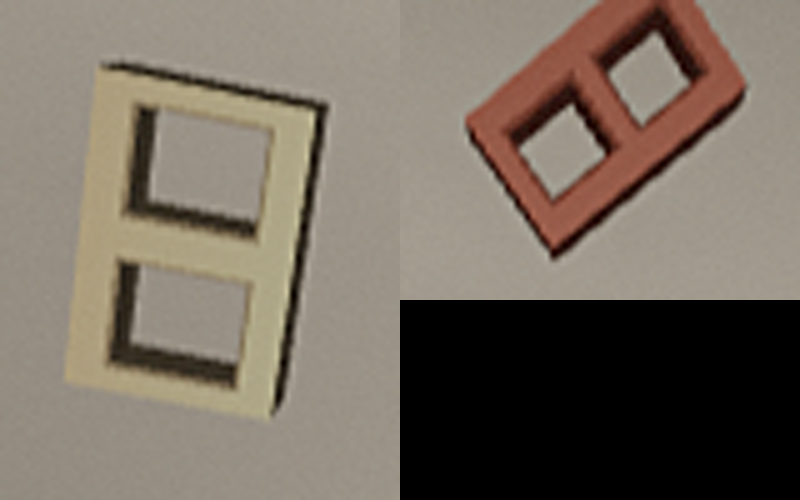

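Run:
```python
from h import *
d=dict(np.load("w2.npz"))
c=ray(d,np.array([(100,68),(317,108),(273,415),(66,382)])/5+[205,115],.024)
print(c,c.mean(0));e=c[0]-c[3];f=c[1]-c[2];print(np.linalg.norm(e),np.linalg.norm(f),np.linalg.norm(c[0]-c[1]),np.linalg.norm(c[2]-c[3]))
print("ang",np.arctan2((e+f)[1],(e+f)[0]))
r=ray(d,(np.array([(467,122),(553,243),(745,85)])-[400,0])/5+[280,0],.024)
print(r,(r[0]+r[2])/2,np.linalg.norm(r[1]-r[0]),np.linalg.norm(r[2]-r[1]),"ang",np.arctan2(*(r[2]-r[1])[1::-1]))
```

```text
[[0.42503173 0.33294793 0.024     ]
 [0.43225576 0.27434121 0.024     ]
 [0.34374643 0.26444302 0.024     ]
 [0.33559687 0.32368058 0.024     ]] [0.3841577  0.29885318 0.024     ]
0.0899137294411185 0.08906107794238396 0.0590502682387024 0.05979551262389735
ang 0.10729178521689241
[[0.57249382 0.27922199 0.024     ]
 [0.55310492 0.25124021 0.024     ]
 [0.60041366 0.21679028 0.024     ]] [0.58645374 0.24800614 0.024     ] 0.03404276502914333 0.05852276778733018 ang -0.6293983629021654
```

Run:
```python
from h import *
goto((0.3842,0.2989,0.018),0.1073-np.pi)
```

```text
clk 4.62 pos [0.4172 0.2003 0.2977] phi -2.839 F [-0.3 -0.4 -0.4] op 1.001
 total turn [-0.    2.44 -0.  ]  total shift (before turning) [ 0.11 13.98 -5.2 ]
 shift in goal axes [ 1.11 13.99 -5.08]
```

Request:
{"method": "send_rows", "body": {"motion": [[[0,0.84,0,0.2,0.8,-1,-1],[0,0.8,0,0.2,1,-1,-1],[0,0.8,0,0.2,1,-1,-1],[0,0,0,0.2,1,-1,-1],[0,0,0,0.2,1,-1,-1]]]}}

```text
clock: 5.03
tool_pos: [0.3788, 0.2959, 0.201]
eef_rot: [-0.038, 0.706, -0.706, 0.038]
contact_force: [0.6, 0.1, 1.1]
opening: 1.0
```

Request:
{"method": "send_rows", "body": {"motion": [[[0,0,0,0,1,0,-1],[0,0,0,0,1,0,-1],[0,0,0,0,1,0,-1],[0,0,0,0,0.5,0,-1],[0,0,0,0,0,0,-1]]]}}

```text
clock: 5.45
tool_pos: [0.378, 0.2943, 0.1298]
eef_rot: [0.04, -0.705, 0.707, -0.037]
contact_force: [0.0, 0.4, 0.3]
opening: 1.001
```

Run:
```python
from h import *
goto((0.3842,0.2989,0.018),0.1073-np.pi)
d=snap("wrist");save(d,"w3")
```

```text
clk 5.45 pos [0.378  0.2943 0.1298] phi -3.033 F [0.  0.4 0.3] op 1.001
 total turn [-0.03  0.02  0.04]  total shift (before turning) [-0.35  5.59 -0.21]
 shift in goal axes [-0.33  5.59 -0.2 ]
```

View pics/w3.png

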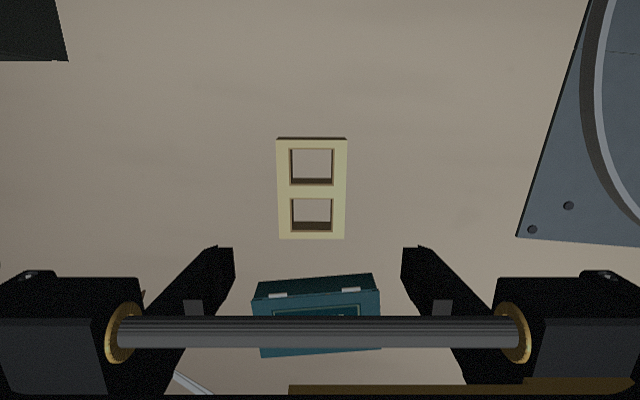

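Run:
```python
from h import *
d=snap("wrist")
hsv=cv2.cvtColor(d["img"],cv2.COLOR_RGB2HSV)
m=cv2.inRange(hsv,(15,60,140),(30,255,255));m[:, :255]=0;m[:,365:]=0;m[:120]=0;m[255:]=0
k=max(cv2.findContours(m,cv2.RETR_EXTERNAL,cv2.CHAIN_APPROX_NONE)[0],key=cv2.contourArea)
P=ray(d,k[:,0].astype(float),.024)[:,:2].astype(np.float32)*1000
print(cv2.boundingRect(k),cv2.minAreaRect(P))
goto((0.3842,0.2989,0.018),0.1073-np.pi)
```

```text
(279, 204, 21, 35) ((354.0653076171875, 317.9739074707031), (33.32343292236328, 17.609865188598633), 6.906339168548584)
clk 5.55 pos [0.3791 0.2952 0.1317] phi -3.033 F [ 0.1 -0.  -0.2] op 1.000
 total turn [-0.    0.01  0.  ]  total shift (before turning) [-0.28  5.69 -0.16]
 shift in goal axes [-0.27  5.69 -0.16]
```

Run:
```python
from h import *
d=snap("wrist")
hsv=cv2.cvtColor(d["img"],cv2.COLOR_RGB2HSV)
print(hsv[145,282],hsv[190,310],hsv[130,310],hsv[234,310],hsv[190,360])
m=cv2.inRange(hsv,(15,62,115),(32,255,255));m[:, :255]=0;m[:,365:]=0;m[:120]=0;m[255:]=0
m=cv2.morphologyEx(m,cv2.MORPH_CLOSE,np.ones((5,5)))
k=max(cv2.findContours(m,cv2.RETR_EXTERNAL,cv2.CHAIN_APPROX_NONE)[0],key=cv2.contourArea)
P=ray(d,k[:,0].astype(float),.024)[:,:2].astype(np.float32)*1000
print(cv2.boundingRect(k),cv2.minAreaRect(P))
```

```text
[ 24  61 160] [ 27  53 158] [ 17  34 142] [ 24  56 164] [ 18  32 143]
(285, 148, 51, 39) ((406.1233215332031, 304.34527587890625), (33.195594787597656, 42.72605895996094), 6.290246486663818)
```

Run:
```python
from h import *
d=snap("wrist")
hsv=cv2.cvtColor(cv2.GaussianBlur(d["img"],(3,3),0),cv2.COLOR_RGB2HSV)
m=cv2.inRange(hsv,(20,45,120),(34,255,255));m[:, :255]=0;m[:,365:]=0;m[:120]=0;m[255:]=0
m=cv2.morphologyEx(m,cv2.MORPH_CLOSE,np.ones((5,5)))
k=max(cv2.findContours(m,cv2.RETR_EXTERNAL,cv2.CHAIN_APPROX_NONE)[0],key=cv2.contourArea)
P=ray(d,k[:,0].astype(float),.024)[:,:2].astype(np.float32)*1000
print(cv2.boundingRect(k),cv2.minAreaRect(P))
goto((0.3842,0.2989,0.018),0.1073-np.pi)
```

```text
(277, 142, 72, 98) ((383.79522705078125, 300.3650207519531), (89.6426010131836, 60.127872467041016), 5.908332347869873)
clk 5.65 pos [0.3795 0.2956 0.1325] phi -3.033 F [ 0.4  1.  -0.3] op 1.002
 total turn [ 0.01  0.01 -0.02]  total shift (before turning) [-0.24  5.73 -0.13]
 shift in goal axes [-0.25  5.72 -0.14]
```

Request:
{"method": "send_rows", "body": {"motion": [[[0,0,0,-0.24,1,-0.2,-1],[0,0,0,0,1,0,-1],[0,0,0,0,1,0,-1],[0,0,0,0,1,0,-1],[0,0,0,0,0.7,0,-1]]]}}

```text
clock: 6.07
tool_pos: [0.3838, 0.3001, 0.0373]
eef_rot: [-0.038, 0.706, -0.706, 0.039]
contact_force: [0.0, 0.6, -0.7]
opening: 0.999
```

Request:
{"method": "send_rows", "body": {"motion": [[[0,0,0,0,0.7,0,-1],[0,0,0,0,0.2,0,-1],[0,0,0,0,0,0,-1],[0,0,0,0,0,0,-1],[0,0,0,0,0,0,-1]]]}}

```text
clock: 6.48
tool_pos: [0.3839, 0.3002, 0.0207]
eef_rot: [-0.038, 0.706, -0.706, 0.039]
contact_force: [0.0, -0.5, 0.0]
opening: 1.002
```

Run:
```python
from h import *
goto((0.3838,0.3004,0.018),0.103-np.pi)
```

```text
clk 6.48 pos [0.3839 0.3002 0.0207] phi -3.033 F [ 0.  -0.5  0. ] op 1.002
 total turn [ 0.01  0.07 -0.02]  total shift (before turning) [ 0.01  0.14 -0.01]
 shift in goal axes [ 0.01  0.14 -0.01]
```

Request:
{"method": "send_rows", "body": {"motion": [[[0,0,0,0,0,0,1],[0,0,0,0,0,0,1],[0,0,0,0,0,0,1],[0,0,0,0,0,0,1],[0,0,0,0,0,0,1]]], "force": 20}}

```text
clock: 6.9
tool_pos: [0.3834, 0.2998, 0.0198]
eef_rot: [-0.038, 0.706, -0.706, 0.038]
contact_force: [-0.6, 0.4, -1.2]
opening: 0.648
```

Request:
{"method": "send_rows", "body": {"motion": [[[0,0,0,0,0,0,1],[0,0,0,0,0,0,1],[0,0,0,0,-0.3,0,1],[0,0,0,0,-0.5,0,1],[0,0,0,0,-0.8,0,1]]]}}

```text
clock: 7.32
tool_pos: [0.3827, 0.2993, 0.0518]
eef_rot: [0.039, -0.706, 0.707, -0.038]
contact_force: [-0.6, -0.3, -1.0]
opening: 0.264
```

Run:
```python
from h import *
d=snap("wrist");save(d,"w4")
goto((0.4356,-0.1554,0.15),-2.3)
```

```text
clk 7.37 pos [0.384  0.3001 0.0547] phi -3.033 F [0.4 0.  1.7] op 0.223
 total turn [ 0.   -9.17 -0.03]  total shift (before turning) [-0.11 -4.79 22.91]
 shift in goal axes [15.27 -4.76 17.1 ]
```

View pics/w4.png

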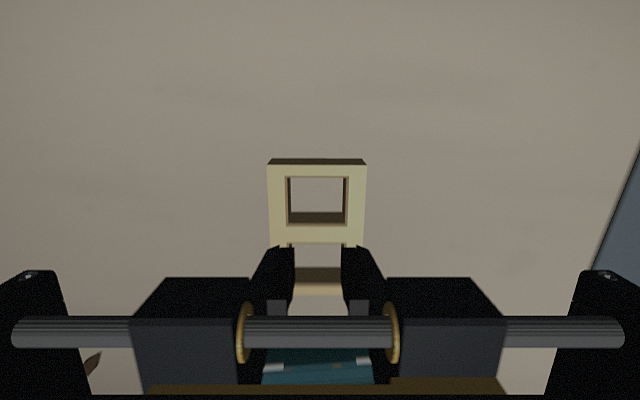

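Run:
```python
from h import *
d=snap("scene");save(d,"sc4",(180,180,400,340),3.6)
d=snap("wrist")
```

```text
(no output)
```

View pics/sc4.png

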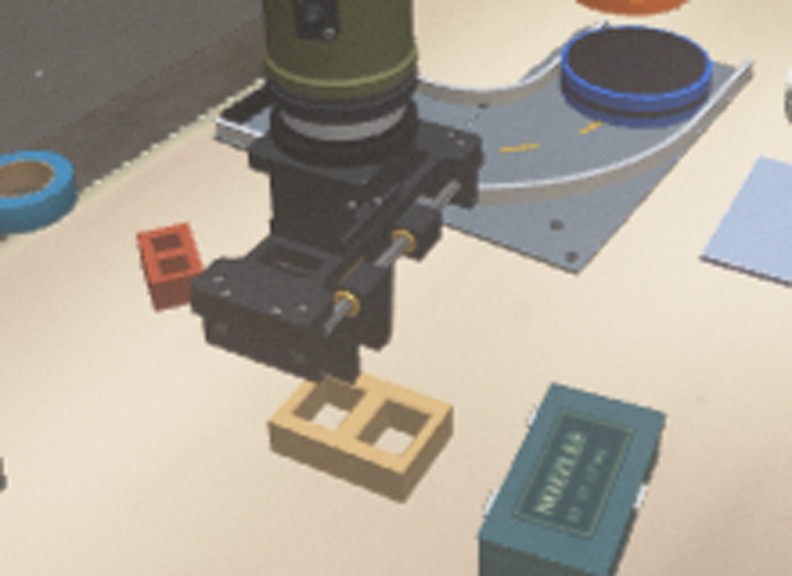

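Run:
```python
from h import *
d=snap("wrist");K=d["camera_matrix"];H=np.linalg.inv(d["hand_eye"])
s=get_state();print(s["tool_pos"],s["opening"])
for X in [(0,.014,-.01),(0,.014,.01),(0,-.005,.01),(.009,.014,.01),(-.009,.014,.01),(-.009,.014,.044),(.009,.014,.044)]:
    p=K@(H[:3,:3]@X+H[:3,3]);print(X,p[:2]/p[2])
w=dict(np.load("w2.npz"))
e=snap("scene")
print("scene proj tip",(proj(e,s["tool_pos"]-[0,0,.014])-[180,180])*3.6,"prop",(proj(e,[.3838,.3004,.024])-[180,180])*3.6)
save(d,"w5")
```

```text
[0.38368421 0.2999937  0.05241937] 0.08664139479219095
(0, 0.014, -0.01) [300.61530597 244.18139397]
(0, 0.014, 0.01) [333.77761596 244.22845041]
(0, -0.005, 0.01) [335.49727697 259.42528358]
(0.009, 0.014, 0.01) [333.52014783 257.60594885]
(-0.009, 0.014, 0.01) [334.0428517  230.44736375]
(-0.009, 0.014, 0.044) [391.27472846 230.52773179]
(0.009, 0.014, 0.044) [389.0758208  257.68557476]
scene proj tip [[357.15816712 391.75209909]] prop [[357.52897991 410.48540642]]
```

View pics/w5.png

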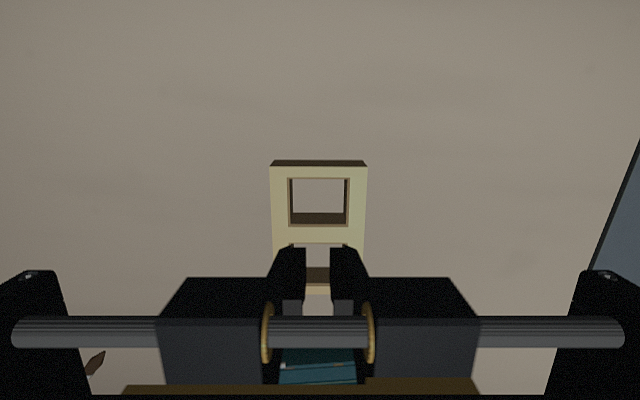

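Run:
```python
from h import *
d=snap("wrist")
c=np.array([.3838,.3004,.024]);a=.103
u=np.array([np.cos(a),np.sin(a),0])*.045;v=np.array([-np.sin(a),np.cos(a),0])*.03
print(proj(d,[c+u+v,c+u-v,c-u-v,c-u+v]).round(0))
print(get_state()["opening"],get_state()["tool_pos"],get_state()["clock"])
```

```text
[[267. 165.]
 [367. 166.]
 [359. 294.]
 [272. 294.]]
0.00856191954127113 [0.38321675 0.29962455 0.05162889] 7.6167
```

Request:
{"method": "send_rows", "body": {"motion": [[[0,0,0,0,0,0,-1],[0,0,0,0,0,0,-1],[0,0,0,0,0,0,-1],[0,0,0,0,0,0,-1],[0,0,0,0,0,0,-1]]]}}

```text
clock: 8.03
tool_pos: [0.3832, 0.2996, 0.0515]
eef_rot: [0.038, -0.706, 0.706, -0.038]
contact_force: [-0.2, 0.0, -0.0]
opening: 0.363
```

Request:
{"method": "send_rows", "body": {"motion": [[[0,0,0,0,0,0,-1],[0,0,0,0,0,0,-1],[0,0,0,0,0,0,-1],[0,0,0,0,0,0,-1],[0,0,0,0,0,0,-1]]]}}

```text
clock: 8.45
tool_pos: [0.3833, 0.2997, 0.0517]
eef_rot: [0.038, -0.706, 0.706, -0.038]
contact_force: [0.9, -1.0, -0.4]
opening: 0.741
```

Run:
```python
from h import *
goto((0.3838,0.3004,0.0175),0.103-np.pi)
d=snap("side");save(d,"si5",(150,100,350,250),4)
```

```text
clk 8.45 pos [0.3833 0.2997 0.0517] phi -3.033 F [ 0.9 -1.  -0.4] op 0.741
 total turn [-0.    0.07 -0.  ]  total shift (before turning) [-0.03  1.71 -0.03]
 shift in goal axes [-0.03  1.71 -0.03]
```

View pics/si5.png

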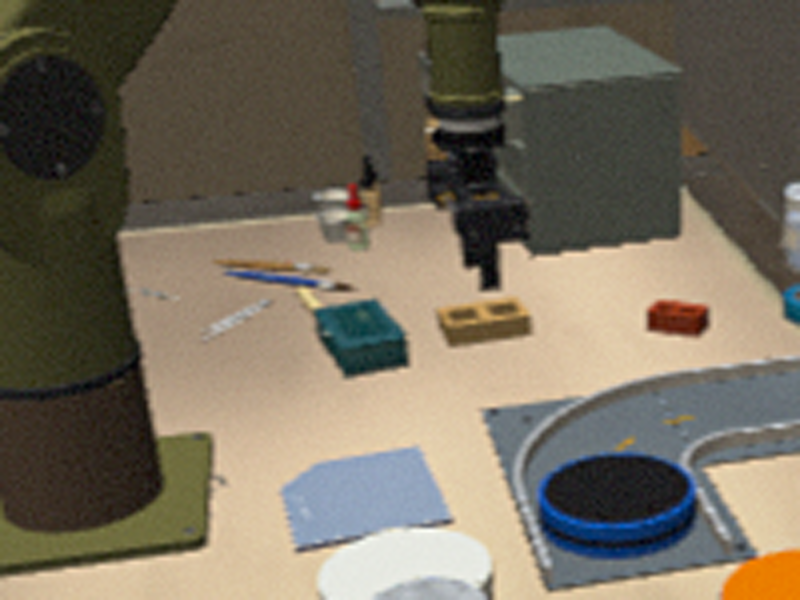

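Run:
```python
from h import *
d=snap("side");s=get_state();T=s["tool_pos"];R=Ro.from_quat(s["eef_rot"]).as_matrix()
f=lambda X:((proj(d,X)-[150,100])*4).round(0)
print("near tip",f(T+R@[0,.014,.033]),f(T+R@[0,.014,.05]))
c=np.array([.3838,.3004,.024]);a=.103
u=np.array([np.cos(a),np.sin(a),0])*.045;v=np.array([-np.sin(a),np.cos(a),0])*.03
print("prop corners",f([c+u+v,c+u-v,c-u-v,c-u+v]))
print("carrier",f([.4356,-.1554,.035]),"plate corner",f([.3602,-.245,.005]),f([.3548,.0898,.005]))
```

```text
near tip [[490. 306.]] [[494. 312.]]
prop corners [[518. 292.]
 [532. 311.]
 [449. 323.]
 [437. 304.]]
carrier [[619. 483.]] plate corner [[549. 584.]] [[484. 406.]]
```

Request:
{"method": "send_rows", "body": {"motion": [[[0,0,0,0,0,0,-1],[0,0,0,0,0,0,-1],[0,0,0,0,0,0,-1],[0,0,0,0,0,0,-1],[0,0,0,0,0,0,-1]]]}}

```text
clock: 8.97
tool_pos: [0.3833, 0.2997, 0.0517]
eef_rot: [0.038, -0.706, 0.706, -0.038]
contact_force: [-0.3, -0.1, -0.0]
opening: 1.0
```

Request:
{"method": "send_rows", "body": {"motion": [[[0,0,0,0,0.5,0,-1],[0,0,0,0,0.6,0,-1],[0,0,0,0,0.6,0,-1],[0,0,0,0,0,0,-1],[0,0,0,0,0,0,-1]]]}}

```text
clock: 9.38
tool_pos: [0.3828, 0.2993, 0.0169]
eef_rot: [0.039, -0.706, 0.707, -0.038]
contact_force: [0.7, -0.3, -0.6]
opening: 0.999
```

Run:
```python
from h import *
goto((0.3838,0.3004,0.0175),0.103-np.pi)
d=snap("side");a=d["img"][140:200,240:320,::-1];
e=snap("scene");b=e["img"][240:330,220:340,::-1]
o=np.zeros((600,800,3),np.uint8);o[:300,:400]=cv2.resize(a,(400,300));o[:450,400:]=0;o[:300,400:]=cv2.resize(b,(400,300));cv2.imwrite("pics/m6.png",o[:300])
s=get_state();T=s["tool_pos"];R=Ro.from_quat(s["eef_rot"]).as_matrix()
print("side tip near in/out",(proj(d,[T+R@[0,.014,.044],T+R@[0,.014,.061]])-[240,140])*5)
print("scene tip",(proj(e,[T+R@[0,.014,.044],T+R@[0,.014,-.044]])-[220,240])*3.333+[400,0])
```

```text
clk 9.38 pos [0.3828 0.2993 0.0169] phi -3.033 F [ 0.7 -0.3 -0.6] op 0.999
 total turn [-0.02  0.07  0.02]  total shift (before turning) [-0.06 -0.03 -0.05]
 shift in goal axes [-0.06 -0.03 -0.05]
side tip near in/out [[168.8497522  224.13171081]
 [173.78954577 231.31479134]]
scene tip [[634.14689772 159.97910853]
 [562.90401285 250.18396665]]
```

View pics/m6.png

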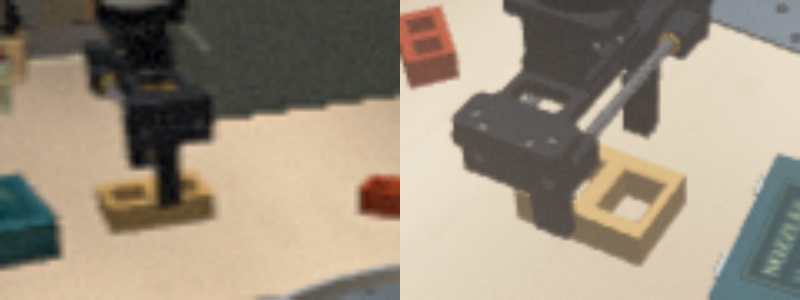

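Both fixed cameras show the fingertips about 18 mm higher than the stated geometry predicts. The near tip sits at side-crop (168,203) where I expected about (170,226), so the first close passed above the prop. I'll go lower in small steps and watch the force.

Request:
{"method": "send_rows", "body": {"motion": [[[0,0,0,0,0.2,0,-1],[0,0,0,0,0.2,0,-1],[0,0,0,0,0.1,0,-1],[0,0,0,0,0,0,-1],[0,0,0,0,0,0,-1]]]}}

```text
clock: 9.9
tool_pos: [0.3833, 0.2997, 0.0076]
eef_rot: [0.038, -0.706, 0.706, -0.038]
contact_force: [-0.2, -0.6, 0.8]
opening: 0.997
```

Run:
```python
from h import *
goto((0.3838,0.3004,0.0175),0.103-np.pi)
d=snap("side");a=d["img"][140:200,240:320,::-1];
e=snap("scene");b=e["img"][240:330,220:340,::-1]
o=np.zeros((300,800,3),np.uint8);o[:300,:400]=cv2.resize(a,(400,300));o[:300,400:]=cv2.resize(b,(400,300));cv2.imwrite("pics/m7.png",o[:300])
s=get_state();T=s["tool_pos"];R=Ro.from_quat(s["eef_rot"]).as_matrix()
for y in(.014,-.004):print("side",(proj(d,[T+R@[0,y,.044],T+R@[0,y,.061]])-[240,140])*5,"scene tip",(proj(e,[T+R@[0,y,.044],T+R@[0,y,-.044]])-[220,240])*3.333+[400,0])
print("table under",(proj(e,[.3838,.3004,0])-[220,240])*3.333+[400,0])
```

```text
clk 9.90 pos [0.3833 0.2997 0.0076] phi -3.033 F [-0.2 -0.6  0.8] op 0.997
 total turn [-0.    0.07  0.  ]  total shift (before turning) [-0.03 -0.49 -0.03]
 shift in goal axes [-0.03 -0.49 -0.03]
side [[169.6734612  234.99815456]
 [174.60575954 242.26232108]] scene tip [[634.50640812 171.101326  ]
 [563.76064368 261.72464909]]
side [[168.20050417 215.46127748]
 [173.14317468 222.58210291]] scene tip [[633.8765913  151.0119775 ]
 [562.21515213 240.84531157]]
table under [[599.13084706 207.71329835]]
```

View pics/m7.png

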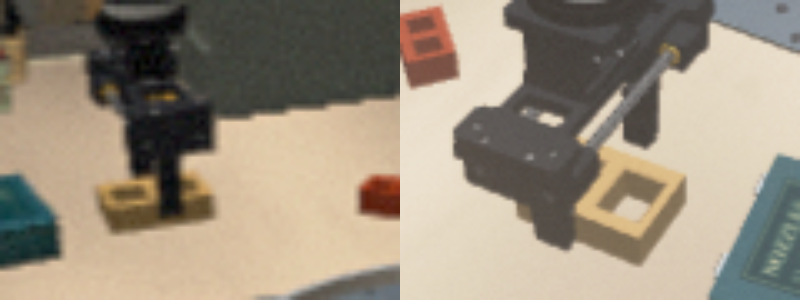

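Request:
{"method": "send_rows", "body": {"motion": [[[0,0,0,0,0.15,0,-1],[0,0,0,0,0.1,0,-1],[0,0,0,0,0.05,0,-1],[0,0,0,0,0,0,1],[0,0,0,0,0,0,1]]], "force": 20}}

```text
clock: 10.42
tool_pos: [0.3832, 0.2997, 0.0016]
eef_rot: [0.038, -0.706, 0.706, -0.038]
contact_force: [-0.4, 0.3, 0.2]
opening: 0.872
```

Request:
{"method": "send_rows", "body": {"motion": [[[0,0,0,0,0,0,1],[0,0,0,0,0,0,1],[0,0,0,0,0,0,1],[0,0,0,0,0,0,1],[0,0,0,0,0,0,1]]]}}

```text
clock: 10.83
tool_pos: [0.3833, 0.2998, 0.0017]
eef_rot: [-0.038, 0.706, -0.706, 0.038]
contact_force: [0.1, 0.6, 0.7]
opening: 0.68
```

Request:
{"method": "send_rows", "body": {"motion": [[[0,0,0,0,-0.4,0,1],[0,0,0,0,-0.8,0,1],[0,0,0,0,-1,0,1],[0,0,0,0,-1,0,1],[0,-1,0,0,-1,0,1]]]}}

```text
clock: 11.25
tool_pos: [0.3829, 0.2992, 0.0868]
eef_rot: [0.067, -0.704, 0.704, -0.067]
contact_force: [0.7, 1.0, -2.3]
opening: 0.682
```

Request:
{"method": "send_rows", "body": {"motion": [[[0,-1,0,0,-1,0,1],[0,-1,0,0,-1,0,1],[0,-1,0,0,-0.6,0,1],[0,-1,0,0,0,0,1],[0,-1,0,0,0,0,1]]]}}

```text
clock: 11.67
tool_pos: [0.3837, 0.2995, 0.1391]
eef_rot: [-0.206, 0.676, -0.676, 0.207]
contact_force: [0.4, -0.2, -2.3]
opening: 0.678
```

Request:
{"method": "send_rows", "body": {"motion": [[[0,-1,0,0,0,0,1],[0,-1,0,0,0,0,1],[0,-1,0,0,0,0,1],[0,0,0,0.6,0,0.6,1],[0,0,0,0.9,0,1,1]]]}}

```text
clock: 12.08
tool_pos: [0.3863, 0.2586, 0.1383]
eef_rot: [-0.285, 0.648, -0.646, 0.287]
contact_force: [0.3, -0.6, -1.8]
opening: 0.681
```

Run:
```python
from h import *
goto((0.4356,-0.1554,0.12),-2.3)
```

```text
clk 12.08 pos [0.3863 0.2586 0.1383] phi -2.308 F [ 0.3 -0.6 -1.8] op 0.681
 total turn [ 0.02 -0.1  -0.04]  total shift (before turning) [13.66  0.84 15.75]
 shift in goal axes [13.79  0.91 15.63]
```

Request:
{"method": "send_rows", "body": {"motion": [[[0,0,0,0.9,0,1,1],[0,0,0,0.9,0,1,1],[0,0,0,0.9,0,1,1],[0,0,0,0.9,0,1,1],[0,0,0,0.9,0,1,1]]]}}

```text
clock: 12.5
tool_pos: [0.3992, 0.1203, 0.1381]
eef_rot: [0.285, -0.647, 0.648, -0.285]
contact_force: [1.2, -1.1, -2.0]
opening: 0.675
```

Request:
{"method": "send_rows", "body": {"motion": [[[0,0,0,0.9,0,1,1],[0,0,0,0.9,0,1,1],[0,0,0,0.9,0,1,1],[0,0,0,0.9,0,1,1],[0,0,0,0.9,0,1,1]]]}}

```text
clock: 12.92
tool_pos: [0.412, -0.0136, 0.1381]
eef_rot: [0.285, -0.647, 0.648, -0.285]
contact_force: [0.6, 0.5, -2.0]
opening: 0.679
```

Request:
{"method": "send_rows", "body": {"motion": [[[0,0,0,0.9,0,1,1],[0,0,0,0.9,0,1,1],[0,0,0,0.9,0,1,1],[0,0,0,0.5,0,0.8,1],[0,0,0,0,0,0,1]]]}}

```text
clock: 13.33
tool_pos: [0.4249, -0.1156, 0.1378]
eef_rot: [0.283, -0.647, 0.65, -0.281]
contact_force: [0.3, -1.5, -1.6]
opening: 0.679
```

Request:
{"method": "send_rows", "body": {"motion": [[[0,0,0,0,0,0,1],[0,0,0,0,0,0,1],[0,0,0,0,0,0,1],[0,0,0,0,0,0,1],[0,0,0,0,0,0,1]]]}}

```text
clock: 13.75
tool_pos: [0.425, -0.1094, 0.1378]
eef_rot: [-0.285, 0.647, -0.647, 0.285]
contact_force: [0.2, -0.8, -1.4]
opening: 0.678
```

Run:
```python
from h import *
d=snap("wrist");save(d,"w8")
goto((0.4356,-0.1554,0.0367),-2.3)
d=snap("side");save(d,"si8",(240,150,370,250),6)
```

```text
clk 13.80 pos [ 0.4251 -0.1096  0.1378] phi -2.311 F [-0.4  0.  -1.2] op 0.674
 total turn [ 0.   -0.14  0.  ]  total shift (before turning) [1.33 5.05 1.93]
 shift in goal axes [1.36 5.05 1.92]
```

View pics/w8.png

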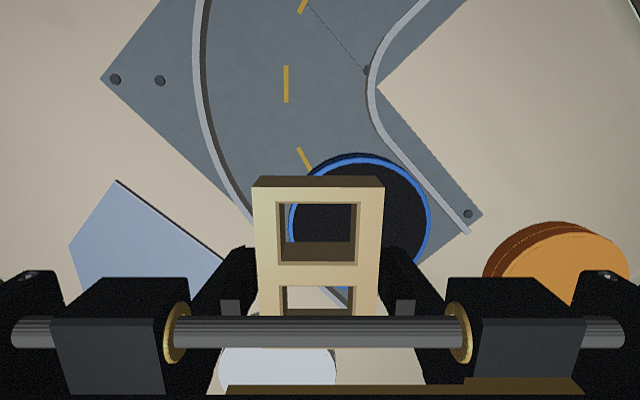

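View pics/si8.png

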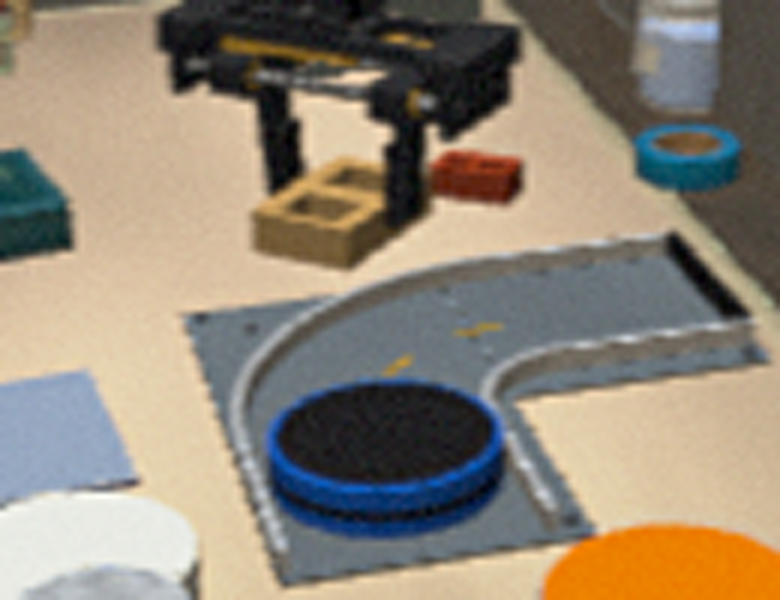

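Request:
{"method": "send_rows", "body": {"motion": [[[0,0,0,0.4,0.3,0.5,1],[0,0,0,0.4,0.5,0.6,1],[0,0,0,0.3,0.6,0.5,1],[0,0,0,0.26,0.6,0.32,1],[0,0,0,0,0.5,0,1]]]}}

```text
clock: 14.27
tool_pos: [0.4347, -0.1607, 0.0859]
eef_rot: [0.284, -0.647, 0.649, -0.282]
contact_force: [-0.0, 0.7, -2.1]
opening: 0.678
```

Request:
{"method": "send_rows", "body": {"motion": [[[0,0,0,0,0.5,0,1],[0,0,0,0,0.5,0,1],[0,0,0,0,0.2,0,1],[0,0,0,0,0,0,1],[0,0,0,0,0,0,1]]]}}

```text
clock: 14.68
tool_pos: [0.4348, -0.1572, 0.0633]
eef_rot: [0.285, -0.647, 0.647, -0.284]
contact_force: [0.6, -0.3, -2.0]
opening: 0.678
```

Run:
```python
from h import *
goto((0.4356,-0.1554,0.0367),-2.3)
d=snap("wrist");save(d,"w9")
np.savez("w9.npz",**d)
```

```text
clk 14.68 pos [ 0.4348 -0.1572  0.0633] phi -2.314 F [ 0.6 -0.3 -2. ] op 0.678
 total turn [ 0.   -0.17  0.01]  total shift (before turning) [-0.09  1.33 -0.03]
 shift in goal axes [-0.09  1.33 -0.03]
```

View pics/w9.png

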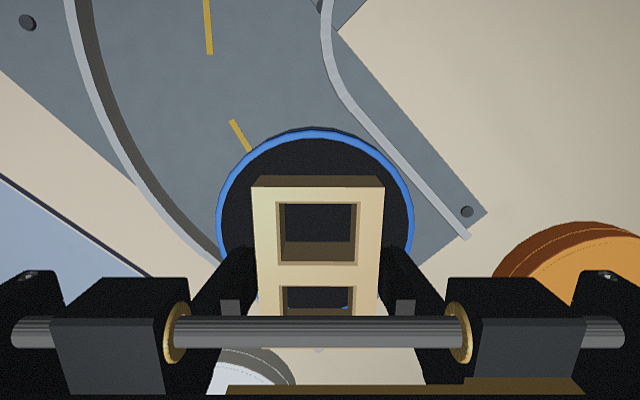

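Run:
```python
from h import *
d=dict(np.load("w9.npz"))
h=cv2.cvtColor(d["img"],cv2.COLOR_RGB2HSV)
m=cv2.inRange(h,(100,150,120),(125,255,255));m[:, :200]=0;m[:,430:]=0;m[260:]=0
k=np.argwhere(m)[:,::-1]
# outermost blue pixel per direction
c0=np.array([315,230]);a=np.arctan2(*(k-c0).T[::-1]);r=np.linalg.norm(k-c0,axis=1)
out=[];
for b in np.linspace(-np.pi,0,60):
    q=np.abs(a-b)<.03
    if q.sum()>1: out.append(k[q][np.argmax(r[q])])
P=ray(d,np.array(out)+0.0,.035)[:,:2]
from scipy.optimize import least_squares
f=least_squares(lambda p:np.hypot(*(P-p).T)-.065,[.4356,-.155],loss='soft_l1',f_scale=.001);print(len(P),f.x,np.abs(f.fun).mean())
g=least_squares(lambda p:np.hypot(*(P-p[:2]).T)-p[2],[.4356,-.155,.065],loss='soft_l1',f_scale=.001);print(g.x)
c=ray(d,[(252,187),(385,188)],.0856);print(c,np.linalg.norm(c[0]-c[1]))
m=c.mean(0);ph=-2.314;print("prop mid",m[:2]+0.045*np.array([np.cos(ph),np.sin(ph)]))
```

```text
60 [ 0.4343706  -0.15601138] 0.00041702063018093694
[ 0.43547449 -0.15488195  0.06373244]
[[ 0.44449484 -0.10468357  0.0856    ]
 [ 0.48800303 -0.14516782  0.0856    ]] 0.059430094266466484
prop mid [ 0.43579968 -0.1580594 ]
```

Request:
{"method": "send_rows", "body": {"motion": [[[0,0,0,-0.08,0.4,-0.07,1],[0,0,0,0,0.4,0,1],[0,0,0,0,0.3,0,1],[0,0,0,0,0.15,0,1],[0,0,0,0,0,0,1]]]}}

```text
clock: 15.15
tool_pos: [0.435, -0.1543, 0.0385]
eef_rot: [0.285, -0.647, 0.647, -0.285]
contact_force: [0.3, -0.3, -1.7]
opening: 0.681
```

Run:
```python
from h import *
goto((0.435,-0.1554,0.0367),-2.314)
d=snap("side");save(d,"si10",(240,150,370,250),6)
print(get_state()["contact_force"])
```

```text
clk 15.15 pos [ 0.435  -0.1543  0.0385] phi -2.313 F [ 0.3 -0.3 -1.7] op 0.681
 total turn [0.   0.02 0.01]  total shift (before turning) [0.04 0.09 0.04]
 shift in goal axes [0.04 0.09 0.04]
[-0.3952445  -0.5222902  -0.94043979]
```

View pics/si10.png

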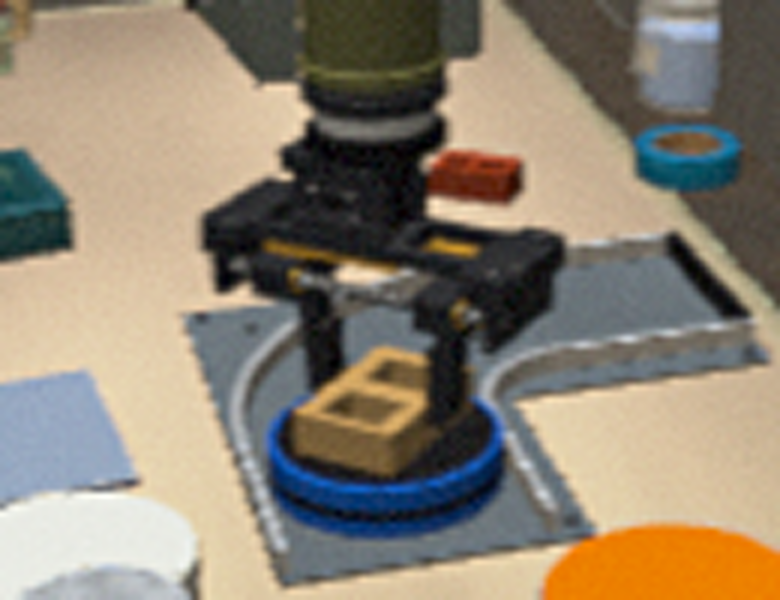

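Request:
{"method": "send_rows", "body": {"motion": [[[0,0,0,0,0.08,0,1],[0,0,0,0,0,0,1],[0,0,0,0,0,0,-1],[0,0,0,0,0,0,-1],[0,0,0,0,0,0,-1]]]}}

```text
clock: 15.62
tool_pos: [0.4353, -0.1543, 0.0374]
eef_rot: [0.284, -0.647, 0.647, -0.285]
contact_force: [-0.9, -0.2, 0.1]
opening: 0.88
```

Request:
{"method": "send_rows", "body": {"motion": [[[0,0,0,0,0,0,-1],[0,0,0,0,0,0,-1],[0,0,0,0,-0.3,0,-1],[0,0,0,0,-0.6,0,-1],[0,0,0,0,-1,0,-1]]]}}

```text
clock: 16.03
tool_pos: [0.4341, -0.154, 0.0749]
eef_rot: [-0.286, 0.648, -0.647, 0.284]
contact_force: [-0.5, -0.2, -0.0]
opening: 0.997
```

Request:
{"method": "send_rows", "body": {"motion": [[[0,0,0,0,-1,0,-1],[0,0,0,0,-1,0,-1],[0,0,0,0,-1,0,-1],[0,0,0,-0.5,-0.5,-0.5,-1],[0,0,0,-0.8,0,-0.8,-1]]]}}

```text
clock: 16.45
tool_pos: [0.4344, -0.1189, 0.147]
eef_rot: [0.282, -0.647, 0.649, -0.284]
contact_force: [0.6, -0.1, 0.2]
opening: 1.0
```

Run:
```python
from h import *
goto((0.5865,0.248,0.15),-0.63)
d=snap("wrist");save(d,"w11");np.savez("w11.npz",**d)
```

```text
clk 16.45 pos [ 0.4344 -0.1189  0.147 ] phi -2.319 F [ 0.6 -0.1  0.2] op 1.000
 total turn [ -0.05 -21.11   0.03]  total shift (before turning) [-18.62  -0.15  -6.9 ]
 shift in goal axes [-4.66 -0.15 19.3 ]
```

View pics/w11.png

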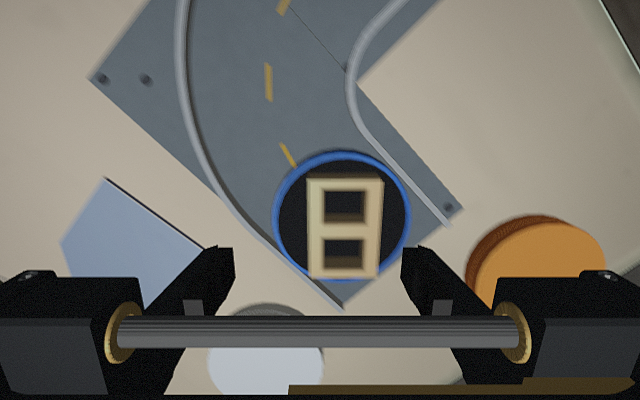

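```bash
cat >> h.py <<'E'
from scipy.optimize import least_squares
def carrier(d,box,guess,rmin=0):
    h=cv2.cvtColor(d["img"],cv2.COLOR_RGB2HSV);m=cv2.inRange(h,(100,130,90),(125,255,255))
    z=np.zeros_like(m);x0,y0,x1,y1=box;z[y0:y1,x0:x1]=m[y0:y1,x0:x1]
    k=np.argwhere(z)[:,::-1];c0=np.array([(x0+x1)/2,(y0+y1)/2]);a=np.arctan2(*(k-c0).T[::-1]);r=np.linalg.norm(k-c0,axis=1);out=[]
    for b in np.linspace(-np.pi,np.pi,120):
        q=np.abs(a-b)<.03
        if q.sum()>1: out.append(k[q][np.argmax(r[q])])
    P=ray(d,np.array(out)+0.0,.035)[:,:2]
    f=least_squares(lambda p:np.hypot(*(P-p).T)-.0645,guess,loss='soft_l1',f_scale=.001)
    return f.x,len(P),np.abs(f.fun).mean()
def quad(d,px,z):
    c=ray(d,px,z);L=[np.linalg.norm(c[i]-c[(i+1)%4]) for i in range(4)]
    return c.mean(0)[:2],np.round(L,4),c
E
python3 - <<'E'
from h import *
d=dict(np.load("w11.npz"))
print(carrier(d,(268,145,415,270),(.435,-.155)))
m,L,c=quad(d,[(307,178),(384,179),(379,277),(308,277)],.059);print(m,L,np.arctan2(*(c[0]-c[3])[1::-1]))
save(d,"w11c",(260,140,420,290),5)
E
```

```text
(array([ 0.43527667, -0.15164479]), 100, np.float64(0.0007618275360374612))
[ 0.43683213 -0.15193248] [0.0622 0.0902 0.0637 0.0909] 0.8237008489063656
```

View pics/w11c.png

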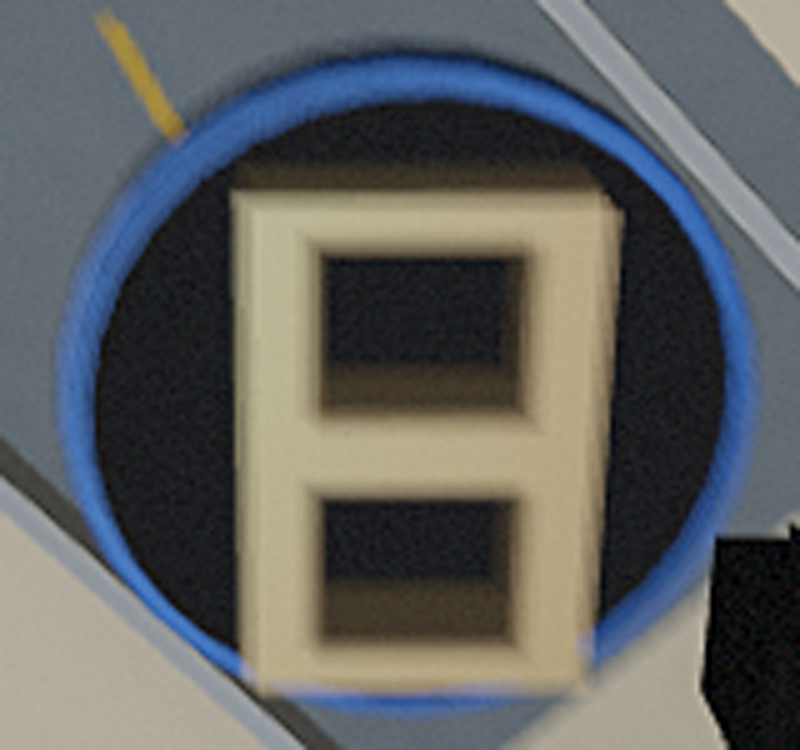

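Request:
{"method": "send_rows", "body": {"motion": [[[0,0,0,-1,0,-0.37,-1],[0,0,0,-1,0,-0.37,-1],[0,0,0,-1,0,-0.37,-1],[0,0,0,-1,0,-0.37,-1],[0,0,0,-1,0,-0.37,-1]]]}}

```text
clock: 16.92
tool_pos: [0.4734, -0.0167, 0.145]
eef_rot: [-0.285, 0.647, -0.647, 0.285]
contact_force: [-0.1, -0.5, 0.8]
opening: 1.0
```

Request:
{"method": "send_rows", "body": {"motion": [[[0,0,0,-1,0,-0.37,-1],[0,0,0,-1,0,-0.37,-1],[0,0,0,-1,0,-0.37,-1],[0,0,0,-1,0,-0.37,-1],[0,0,0,-1,0,-0.37,-1]]]}}

```text
clock: 17.33
tool_pos: [0.5134, 0.0821, 0.1449]
eef_rot: [-0.285, 0.647, -0.647, 0.285]
contact_force: [0.4, -0.1, 0.3]
opening: 1.001
```

Request:
{"method": "send_rows", "body": {"motion": [[[0,0,0,-1,0,-0.37,-1],[0,0,0,-1,0,-0.37,-1],[0,0,0,-1,0,-0.37,-1],[0,0,0,-1,0,-0.37,-1],[0,0,0,-1,0,-0.37,-1]]]}}

```text
clock: 17.75
tool_pos: [0.5535, 0.1807, 0.1448]
eef_rot: [-0.286, 0.647, -0.647, 0.285]
contact_force: [0.2, 0.1, 0.4]
opening: 0.997
```

Request:
{"method": "send_rows", "body": {"motion": [[[0,0,0,-1,0,-0.37,-1],[0,-1,0,0,0,0,-1],[0,-1,0,0,0,0,-1],[0,-1,0,0,0,0,-1],[0,-1,0,0,0,0,-1]]]}}

```text
clock: 18.17
tool_pos: [0.5612, 0.1996, 0.1447]
eef_rot: [-0.386, 0.593, -0.592, 0.385]
contact_force: [0.8, -0.1, 0.1]
opening: 0.999
```

Request:
{"method": "send_rows", "body": {"motion": [[[0,-1,0,0,0,0,-1],[0,-1,0,0,0,0,-1],[0,-1,0,0,0,0,-1],[0,-1,0,0,0,0,-1],[0,-1,0,0,0,0,-1]]]}}

```text
clock: 18.58
tool_pos: [0.5613, 0.1993, 0.1447]
eef_rot: [-0.496, 0.504, -0.504, 0.495]
contact_force: [0.5, -0.1, -0.0]
opening: 0.998
```

Request:
{"method": "send_rows", "body": {"motion": [[[0,-1,0,0,0,0,-1],[0,-1,0,0,0,0,-1],[0,-1,0,0,0,0,-1],[0,-1,0,0,0,0,-1],[0,-1,0,0,0,0,-1]]]}}

```text
clock: 19.0
tool_pos: [0.5613, 0.1993, 0.1447]
eef_rot: [0.586, -0.396, 0.395, -0.586]
contact_force: [-0.2, 0.0, 0.4]
opening: 0.996
```

Request:
{"method": "send_rows", "body": {"motion": [[[0,-1,0,0,0,0,-1],[0,-1,0,0,0,0,-1],[0,-1,0,0,0,0,-1],[0,-1,0,0,0,0,-1],[0,-1,0,0,0,0,-1]]]}}

```text
clock: 19.42
tool_pos: [0.5613, 0.1993, 0.1447]
eef_rot: [0.653, -0.272, 0.271, -0.653]
contact_force: [-0.4, -0.9, -0.1]
opening: 0.998
```

Run:
```python
from h import *
goto((0.5865,0.248,0.13),-0.63)
d=snap("wrist");save(d,"w12");np.savez("w12.npz",**d);print(get_state()["q"])
```

```text
clk 19.42 pos [0.5613 0.1993 0.1447] phi -0.787 F [-0.4 -0.9 -0.1] op 0.998
 total turn [ 0.01 -1.97 -0.01]  total shift (before turning) [-0.84  0.73  2.61]
 shift in goal axes [-0.42  0.74  2.71]
[ 0.05352558  0.9004419  -0.88859083  1.71273472  0.83874924  0.95661982
 -0.38389329]
```

View pics/w12.png

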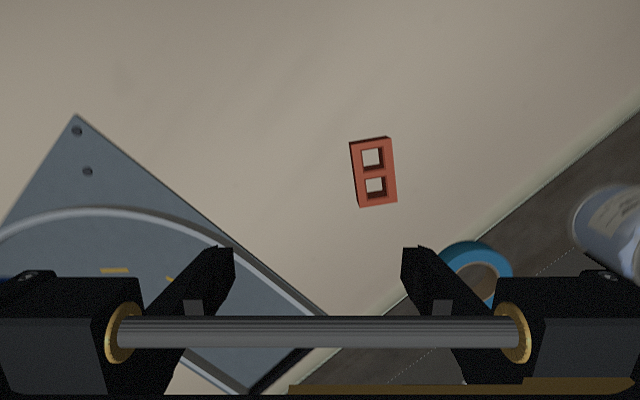

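Run:
```python
from h import *
d=dict(np.load("w12.npz"));h=cv2.cvtColor(cv2.GaussianBlur(d["img"],(3,3),0),cv2.COLOR_RGB2HSV)
print(h[140,385],h[142,357],h[190,364],h[170,353])
for v in (110,125,140):
    m=cv2.inRange(h,(0,110,v),(9,255,255))|cv2.inRange(h,(172,110,v),(180,255,255));m[:,:330]=0;m[:,420:]=0;m[:120]=0;m[225:]=0
    m=cv2.morphologyEx(m,cv2.MORPH_CLOSE,np.ones((5,5)))
    k=max(cv2.findContours(m,cv2.RETR_EXTERNAL,cv2.CHAIN_APPROX_NONE)[0],key=cv2.contourArea)
    P=ray(d,k[:,0].astype(float),.024)[:,:2].astype(np.float32)*1000
    print(v,cv2.boundingRect(k),cv2.minAreaRect(P))
save(d,"w12c",(335,120,415,220),6)
```

```text
[  7 143 137] [  7 173  53] [  7 148 134] [  6 144  69]
110 (351, 138, 46, 70) ((586.3258666992188, 248.9681854248047), (35.38145446777344, 59.317901611328125), 54.847007751464844)
125 (352, 139, 45, 69) ((586.6072998046875, 249.05267333984375), (34.96024703979492, 58.8603630065918), 55.01287841796875)
140 (352, 140, 42, 63) ((584.9104614257812, 250.57200622558594), (34.43729019165039, 53.15969467163086), 55.13669204711914)
```

View pics/w12c.png

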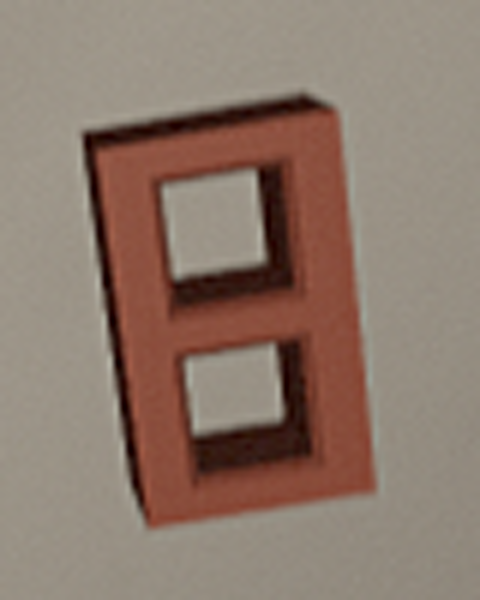

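Request:
{"method": "send_rows", "body": {"motion": [[[0,-0.8,0,0,0.5,0,-1],[0,-0.8,0,0,0.8,0,-1],[0,-0.6,0,0,0.8,0,-1],[0,0,0,-0.2,0.8,0.9,-1],[0,0,0,-0.2,0.8,1,-1]]]}}

```text
clock: 19.88
tool_pos: [0.5772, 0.2332, 0.0698]
eef_rot: [0.674, -0.216, 0.215, -0.673]
contact_force: [0.4, 0.3, -0.3]
opening: 1.001
```

Request:
{"method": "send_rows", "body": {"motion": [[[0,0,0,0,0.5,0.86,-1],[0,0,0,0,0.3,0,-1],[0,0,0,0,0,0,-1],[0,0,0,0,0,0,-1],[0,0,0,0,0,0,-1]]]}}

```text
clock: 20.3
tool_pos: [0.5876, 0.2471, 0.0555]
eef_rot: [0.674, -0.215, 0.215, -0.673]
contact_force: [-0.4, 0.4, -0.7]
opening: 1.002
```

Run:
```python
from h import *
goto((0.5864,0.249,0.002),-0.612)
d=snap("wrist");save(d,"w13")
h=cv2.cvtColor(cv2.GaussianBlur(d["img"],(3,3),0),cv2.COLOR_RGB2HSV)
m=cv2.inRange(h,(0,110,110),(9,255,255))|cv2.inRange(h,(172,110,110),(180,255,255));m[300:]=0;m[:100]=0
m=cv2.morphologyEx(m,cv2.MORPH_CLOSE,np.ones((5,5)))
k=max(cv2.findContours(m,cv2.RETR_EXTERNAL,cv2.CHAIN_APPROX_NONE)[0],key=cv2.contourArea)
P=ray(d,k[:,0].astype(float),.024)[:,:2].astype(np.float32)*1000
print(cv2.boundingRect(k),cv2.minAreaRect(P))
```

```text
clk 20.30 pos [0.5876 0.2471 0.0555] phi -0.618 F [-0.4  0.4 -0.7] op 1.002
 total turn [ 0.01 -0.07  0.01]  total shift (before turning) [-0.1   2.68  0.04]
 shift in goal axes [-0.1   2.68  0.04]
(290, 184, 57, 85) ((587.0372924804688, 248.65304565429688), (35.56306838989258, 59.2491569519043), 54.36659240722656)
```

View pics/w13.png

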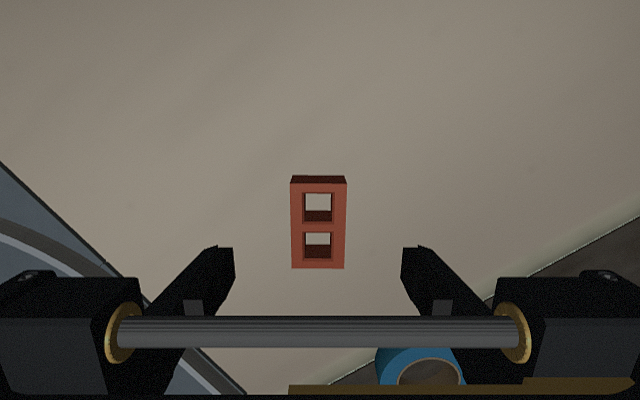

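Request:
{"method": "send_rows", "body": {"motion": [[[0,0,0,-0.07,0.5,0.04,-1],[0,0,0,0,0.7,0,-1],[0,0,0,0,0.7,0,-1],[0,0,0,0,0.5,0,-1],[0,0,0,0,0.25,0,-1]]]}}

```text
clock: 20.77
tool_pos: [0.586, 0.2483, -0.0007]
eef_rot: [0.675, -0.215, 0.214, -0.673]
contact_force: [-0.8, -0.3, -0.4]
opening: 1.005
```

Request:
{"method": "send_rows", "body": {"motion": [[[0,0,0,0,0,0,1],[0,0,0,0,0,0,1],[0,0,0,0,0,0,1],[0,0,0,0,0,0,1],[0,0,0,0,0,0,1]]], "force": 15}}

```text
clock: 21.18
tool_pos: [0.5876, 0.2497, 0.0027]
eef_rot: [-0.673, 0.214, -0.215, 0.674]
contact_force: [0.9, 0.1, -0.4]
opening: 0.646
```

Request:
{"method": "send_rows", "body": {"motion": [[[0,0,0,0,0,0,1],[0,0,0,0,0,0,1],[0,0,0,0,0,0,1],[0,0,0,0,0,0,1],[0,0,0,0,0,0,1]]]}}

```text
clock: 21.6
tool_pos: [0.5873, 0.2493, 0.0023]
eef_rot: [0.674, -0.215, 0.215, -0.674]
contact_force: [-0.4, -0.4, 1.6]
opening: 0.405
```

Request:
{"method": "send_rows", "body": {"motion": [[[0,0,0,0,-0.4,0,1],[0,0,0,0,-0.8,0,1],[0,0,0,0,-1,0,1],[0,0,0,0,-1,0,1],[0,0,0,0,-1,0,1]]]}}

```text
clock: 22.02
tool_pos: [0.5872, 0.2499, 0.0883]
eef_rot: [-0.673, 0.214, -0.215, 0.674]
contact_force: [-0.6, 0.1, -1.4]
opening: 0.405
```

Request:
{"method": "send_rows", "body": {"motion": [[[0,0,0,0,-1,-0.5,1],[0,0,0,0.27,-1,-1,1],[0,0,0,0.27,-0.6,-1,1],[0,0,0,0.27,0,-1,1],[0,0,0,0.27,0,-1,1]]]}}

```text
clock: 22.43
tool_pos: [0.5531, 0.1634, 0.1406]
eef_rot: [-0.673, 0.214, -0.215, 0.674]
contact_force: [0.6, 0.4, -1.4]
opening: 0.407
```

Request:
{"method": "send_rows", "body": {"motion": [[[0,0,0,0.27,0,-1,1],[0,0,0,0.27,0,-1,1],[0,0,0,0.27,0,-1,1],[0,0,0,0.27,0,-1,1],[0,0,0,0.27,0,-1,1]]]}}

```text
clock: 22.85
tool_pos: [0.5168, 0.0658, 0.1395]
eef_rot: [-0.674, 0.214, -0.215, 0.674]
contact_force: [-0.9, 0.2, -0.8]
opening: 0.408
```

Request:
{"method": "send_rows", "body": {"motion": [[[0,0,0,0.27,0,-1,1],[0,0,0,0.27,0,-1,1],[0,0,0,0.27,0,-1,1],[0,0,0,0.27,0,-1,1],[0,0,0,0.27,0,-1,1]]]}}

```text
clock: 23.27
tool_pos: [0.4811, -0.0315, 0.1394]
eef_rot: [-0.674, 0.214, -0.215, 0.674]
contact_force: [-0.4, 0.0, -1.1]
opening: 0.405
```

Run:
```python
from h import *
goto((0.435,-0.155,0.14),-2.314)
```

```text
clk 23.27 pos [ 0.4811 -0.0315  0.1394] phi -0.616 F [-0.4  0.  -1.1] op 0.405
 total turn [-2.000e-02  2.122e+01  1.000e-02]  total shift (before turning) [ 1.69 -0.03 -6.37]
 shift in goal axes [ 6.11 -0.03  2.48]
```

Now the rotation (21.2 units), plus the remaining travel.

Request:
{"method": "send_rows", "body": {"motion": [[[0,0,0,0.3,0,-1,1],[0,0,0,0.3,0,-1,1],[0,0,0,0.3,0,-1,1],[0,0,0,0.3,0,-1,1],[0,1,0,0.2,0,-1,1]]]}}

```text
clock: 23.68
tool_pos: [0.4463, -0.1296, 0.1393]
eef_rot: [-0.664, 0.241, -0.242, 0.665]
contact_force: [0.2, -0.1, -1.1]
opening: 0.406
```

Request:
{"method": "send_rows", "body": {"motion": [[[0,1,0,0,0,0,1],[0,1,0,0,0,0,1],[0,1,0,0,0,0,1],[0,1,0,0,0,0,1],[0,1,0,0,0,0,1]]]}}

```text
clock: 24.1
tool_pos: [0.4466, -0.1285, 0.1394]
eef_rot: [-0.603, 0.369, -0.37, 0.603]
contact_force: [0.0, 0.6, -1.2]
opening: 0.405
```

Request:
{"method": "send_rows", "body": {"motion": [[[0,1,0,0,0,0,1],[0,1,0,0,0,0,1],[0,1,0,0,0,0,1],[0,1,0,0,0,0,1],[0,1,0,0,0,0,1]]]}}

```text
clock: 24.52
tool_pos: [0.4467, -0.1282, 0.1394]
eef_rot: [-0.517, 0.481, -0.483, 0.518]
contact_force: [-0.4, -0.5, -1.2]
opening: 0.404
```

Request:
{"method": "send_rows", "body": {"motion": [[[0,1,0,0,0,0,1],[0,1,0,0,0,0,1],[0,1,0,0,0,0,1],[0,1,0,0,0,0,1],[0,1,0,0,0,0,1]]]}}

```text
clock: 24.93
tool_pos: [0.4467, -0.1281, 0.1394]
eef_rot: [0.411, -0.575, 0.576, -0.412]
contact_force: [-0.3, -1.1, -1.7]
opening: 0.41
```

Request:
{"method": "send_rows", "body": {"motion": [[[0,1,0,0,0,0,1],[0,1,0,0,0,0,1],[0,1,0,0,0,0,1],[0,1,0,0,0,0,1],[0,1,0,0,0,0,1]]]}}

```text
clock: 25.35
tool_pos: [0.4467, -0.128, 0.1394]
eef_rot: [0.288, -0.645, 0.646, -0.289]
contact_force: [0.2, -0.8, -1.5]
opening: 0.405
```

Run:
```python
from h import *
goto((0.435,-0.155,0.14),-2.314)
d=snap("wrist");save(d,"w14")
```

```text
clk 25.35 pos [ 0.4467 -0.128   0.1394] phi -2.300 F [ 0.2 -0.8 -1.5] op 0.405
 total turn [-0.02  0.17 -0.02]  total shift (before turning) [ 1.4  -0.03  0.46]
 shift in goal axes [ 1.39 -0.03  0.48]
```

View pics/w14.png

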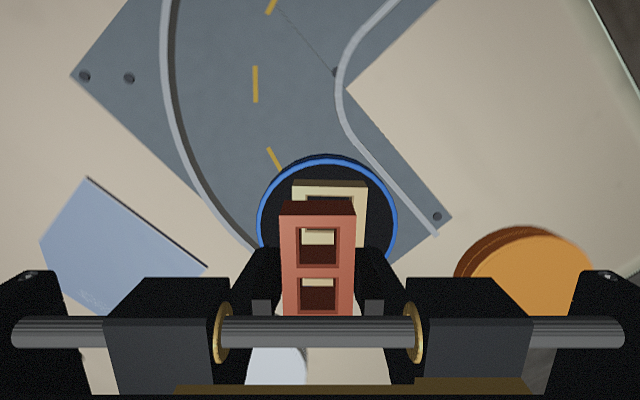

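Request:
{"method": "send_rows", "body": {"motion": [[[0,0.17,0,0.4,0.3,0.1,1],[0,0,0,0.4,0.6,0.1,1],[0,0,0,0.3,0.7,0.1,1],[0,0,0,0.3,0.6,0.1,1],[0,0,0,0,0.35,0.08,1]]]}}

```text
clock: 25.82
tool_pos: [0.4327, -0.1573, 0.0862]
eef_rot: [-0.286, 0.647, -0.647, 0.284]
contact_force: [0.3, -0.0, -1.1]
opening: 0.41
```

Request:
{"method": "send_rows", "body": {"motion": [[[0,0,0,0,0,0,1],[0,0,0,0,0,0,1],[0,0,0,0,0,0,1],[0,0,0,0,0,0,1],[0,0,0,0,0,0,1]]]}}

```text
clock: 26.23
tool_pos: [0.4349, -0.1556, 0.0877]
eef_rot: [0.285, -0.647, 0.647, -0.286]
contact_force: [0.0, 0.5, -0.1]
opening: 0.404
```

Run:
```python
from h import *
goto((0.435,-0.155,0.0615),-2.314)
d=snap("wrist");save(d,"w15",(180,120,460,330),2.8);np.savez("w15.npz",**d)
```

```text
clk 26.23 pos [ 0.4349 -0.1556  0.0877] phi -2.310 F [ 0.   0.5 -0.1] op 0.404
 total turn [-0.01  0.05 -0.01]  total shift (before turning) [-0.03  1.31 -0.02]
 shift in goal axes [-0.03  1.31 -0.02]
```

View pics/w15.png

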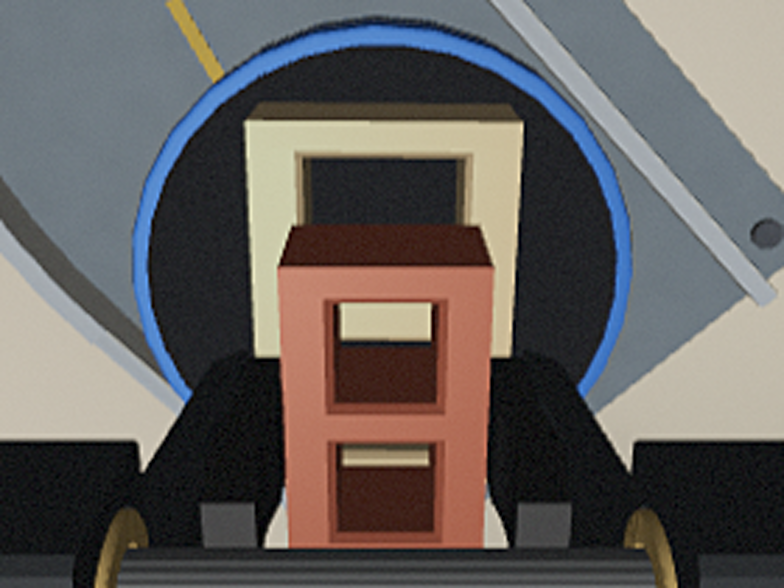

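Run:
```python
from h import *
d=dict(np.load("w15.npz"));o=np.array([180,120.])
R=Rdown(-2.310)
T=np.array([.4349,-.1556,.0877])
for n,p,z,h in(("large",[(245,121),(523,121)],.059,.045),("small",[(279,268),(494,267)],.1094,.03)):
    c=ray(d,np.array(p)/2.8+o,z);m=c.mean(0);q=(m-T)@R;e=(c[1]-c[0])@R
    print(n,np.linalg.norm(e),"mid in tool x,z mm",(q[0]+h)*1e3,q[2]*1e3,"yaw err",e[0]/e[2])
print(carrier(d,(220,120,410,265),(.435,-.155)))
```

```text
large 0.0597376765856011 mid in tool x,z mm -1.2434974885488086 0.6724029561223409 yaw err -0.000977046264123863
small 0.035497968524140916 mid in tool x,z mm -1.3460566322774856 1.0874263289223396 yaw err -0.005768198538539474
(array([ 0.43484688, -0.15547744]), 91, np.float64(0.00039709412683888983))
```

Request:
{"method": "send_rows", "body": {"motion": [[[0,0,0,0,0.3,0,1],[0,0,0,0,0.3,0,1],[0,0,0,0,0.3,0,1],[0,0,0,0,0.2,0,1],[0,0,0,0,0.1,0,1]]]}}

```text
clock: 26.7
tool_pos: [0.434, -0.1556, 0.0622]
eef_rot: [-0.286, 0.647, -0.647, 0.285]
contact_force: [-0.3, -0.2, -1.6]
opening: 0.403
```

Request:
{"method": "send_rows", "body": {"motion": [[[0,0,0,0,0.05,0,1],[0,0,0,0,0,0,1],[0,0,0,0,0,0,1],[0,0,0,0,0,0,1],[0,0,0,0,0,0,1]]]}}

```text
clock: 27.12
tool_pos: [0.4346, -0.1558, 0.0623]
eef_rot: [0.285, -0.647, 0.647, -0.286]
contact_force: [1.2, -0.9, -1.5]
opening: 0.403
```

Run:
```python
from h import *
goto((0.435,-0.155,0.0615),-2.314)
d=snap("side");save(d,"si16",(240,130,370,250),5)
```

```text
clk 27.12 pos [ 0.4346 -0.1558  0.0623] phi -2.311 F [ 1.2 -0.9 -1.5] op 0.403
 total turn [-0.01  0.04 -0.  ]  total shift (before turning) [-0.05  0.04 -0.01]
 shift in goal axes [-0.05  0.04 -0.01]
```

View pics/si16.png

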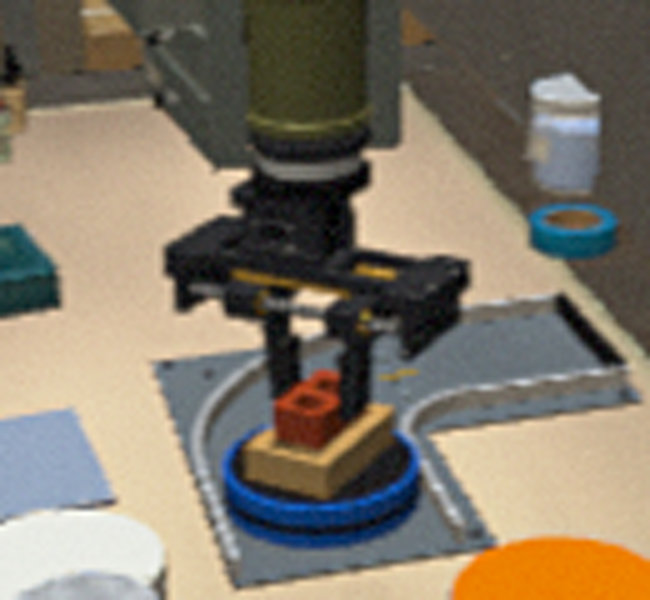

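Request:
{"method": "send_rows", "body": {"motion": [[[0,0,0,0,0.07,0,1],[0,0,0,0,0,0,1],[0,0,0,0,0,0,-1],[0,0,0,0,0,0,-1],[0,0,0,0,0,0,-1]]]}}

```text
clock: 27.58
tool_pos: [0.4345, -0.1558, 0.0607]
eef_rot: [0.285, -0.647, 0.647, -0.285]
contact_force: [-0.1, -0.3, -0.4]
opening: 0.609
```

Request:
{"method": "send_rows", "body": {"motion": [[[0,0,0,0,0,0,-1],[0,0,0,0,0,0,-1],[0,0,0,0,-0.3,0,-1],[0,0,0,0,-0.6,0,-1],[0,0,0,0,-1,0,-1]]]}}

```text
clock: 28.0
tool_pos: [0.4334, -0.1555, 0.0984]
eef_rot: [-0.287, 0.647, -0.646, 0.285]
contact_force: [0.5, -0.1, -0.5]
opening: 0.984
```

Request:
{"method": "send_rows", "body": {"motion": [[[0,0,0,0,-1,0,-1],[0,0,0,0,-1,0,-1],[0,0,0,0,-0.5,0,-1],[0,0,0,0,0,0,-1],[0,0,0,0,0,0,-1]]]}}

```text
clock: 28.42
tool_pos: [0.4345, -0.1561, 0.1491]
eef_rot: [0.285, -0.647, 0.647, -0.286]
contact_force: [-0.3, -0.1, -0.1]
opening: 1.0
```

Run:
```python
from h import *
goto((0.435,-0.28,0.14),-np.pi/2)
d=snap("wrist");save(d,"w17",(180,80,460,290),2.8);np.savez("w17.npz",**d)
d=snap("side");save(d,"si17",(240,130,370,250),5)
```

```text
clk 28.42 pos [ 0.4345 -0.1561  0.1491] phi -2.311 F [-0.3 -0.1 -0.1] op 1.000
 total turn [-0.01 -9.25 -0.  ]  total shift (before turning) [4.56 0.46 4.2 ]
 shift in goal axes [6.2  0.46 0.02]
```

View pics/w17.png

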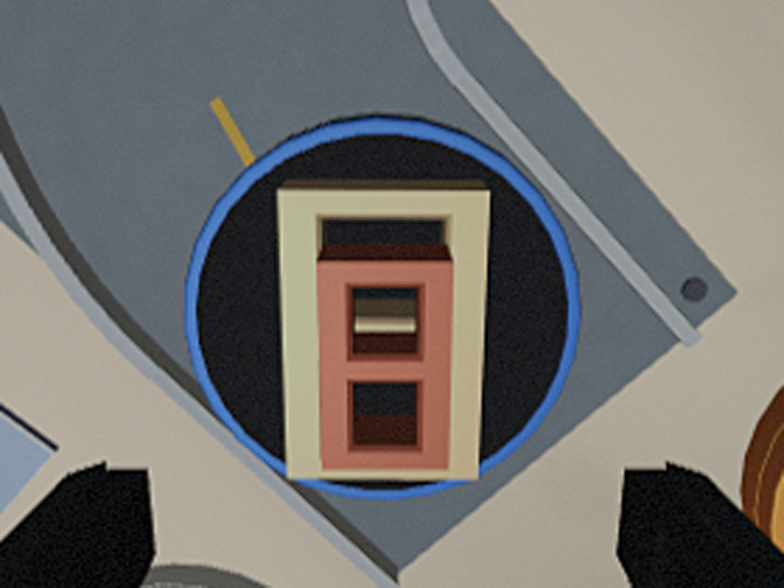

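View pics/si17.png

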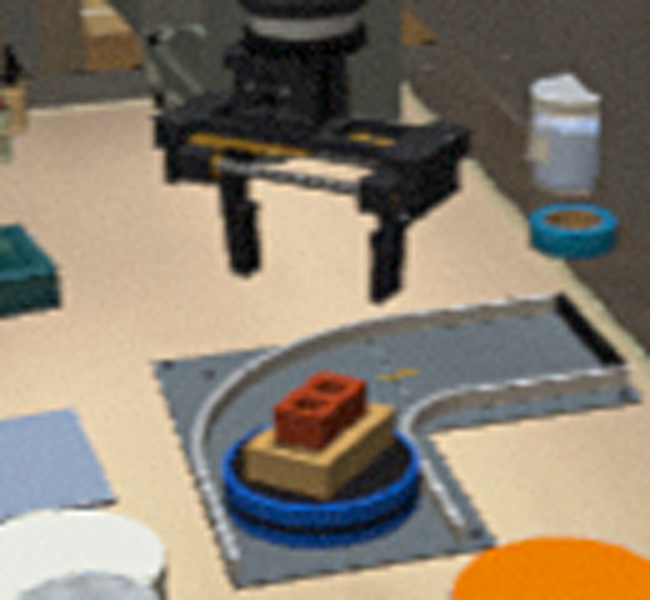

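Stacked cleanly: the large prop's top corners are at crop (277,188)-(478,479), with the small prop inside them. I'll check the numbers before pushing.

Run:
```python
from h import *
d=dict(np.load("w17.npz"));o=np.array([180,80.])
R=Rdown(-2.311)[:2,[0,2]]
C=carrier(d,(240,110,395,262),(.435,-.155));print(C)
L,l,_=quad(d,np.array([(277,188),(491,190),(478,479),(288,479)])/2.8+o,.059);S,s,_=quad(d,np.array([(317,261),(453,261),(449,468),(323,468)])/2.8+o,.083)
print(l,s,"large-carrier tool xz",(L-C[0])@R*1e3,"small-large",(S-L)@R*1e3)
tc=np.array([.5255,-.0743]);a=.016;Rt=np.array([[np.cos(a),-np.sin(a)],[np.sin(a),np.cos(a)]])
print("carrier in track",(C[0]-tc)@Rt*1e3)
```

```text
(array([ 0.43510545, -0.1550311 ]), 119, np.float64(0.0005334069208458055))
[0.0603 0.0902 0.0596 0.0907] [0.0355 0.0596 0.0355 0.0595] large-carrier tool xz [-0.73913211  0.83485883] small-large [-0.10395847  0.55651808]
carrier in track [-91.67462709 -79.27451255]
```

Run:
```python
from h import *
d=snap("wrist")
w=dict(np.load("w1.npz"));print("orange",ray(w,(460,142),.04),"white",ray(w,(316,285),.04))
goto((0.4356,-0.255,0.14),-np.pi/2+.016)
```

```text
orange [[ 0.54214316 -0.33963566  0.04      ]] white [[ 0.27862731 -0.22285276  0.04      ]]
clk 28.57 pos [ 0.4337 -0.1557  0.148 ] phi -2.310 F [ 0.1  0.5 -0.7] op 1.003
 total turn [ 0.02 -9.45  0.01]  total shift (before turning) [3.6  0.4  3.41]
 shift in goal axes [4.96 0.4  0.01]
```

Request:
{"method": "send_rows", "body": {"motion": [[[0,-1,0,0,0,0,0.4],[0,-1,0,0,0,0,0.4],[0,-1,0,0,0,0,0.4],[0,-1,0,0,0,0,0.4],[0,-1,0,0,0,0,0.4]]]}}

```text
clock: 28.98
tool_pos: [0.4339, -0.1556, 0.1478]
eef_rot: [-0.41, 0.577, -0.576, 0.409]
contact_force: [-0.1, 0.5, -0.4]
opening: 0.648
```

Request:
{"method": "send_rows", "body": {"motion": [[[0,-1,0,0,0,0,0.4],[0,-1,0,0,0,0,0.4],[0,-1,0,0,0,0,0.4],[0,-1,0,0,0,0,0.4],[0,-0.45,0,0.6,0,0,0.4]]]}}

```text
clock: 29.4
tool_pos: [0.4341, -0.1654, 0.1481]
eef_rot: [-0.506, 0.495, -0.493, 0.506]
contact_force: [-0.8, 0.2, 0.2]
opening: 0.304
```

Request:
{"method": "send_rows", "body": {"motion": [[[0,0,0,1,0,0,0.4],[0,0,0,1,0,0,0.4],[0,0,0,1,0,0,0.4],[0,0,0,1,0,0,0.4],[0,0,0,0.4,0,0,0.4]]]}}

```text
clock: 29.82
tool_pos: [0.4346, -0.2586, 0.1474]
eef_rot: [0.504, -0.497, 0.496, -0.502]
contact_force: [-0.9, -0.3, -0.2]
opening: 0.3
```

Request:
{"method": "send_rows", "body": {"motion": [[[0,0,0,0,0,0,0.4],[0,0,0,0,0,0,0.4],[0,0,0,0,0,0,0.4],[0,0,0,0,0,0,0.4],[0,0,0,0,0,0,0.4]]]}}

```text
clock: 30.23
tool_pos: [0.4358, -0.2546, 0.1489]
eef_rot: [-0.505, 0.495, -0.495, 0.505]
contact_force: [-0.1, -0.7, -1.0]
opening: 0.3
```

Run:
```python
from h import *
goto((0.4356,-0.25,0.016),-np.pi/2+.016)
d=snap("wrist");save(d,"w18")
print(get_state()["q"])
```

```text
clk 30.23 pos [ 0.4358 -0.2546  0.1489] phi -1.552 F [-0.1 -0.7 -1. ] op 0.300
 total turn [-0.    0.03 -0.  ]  total shift (before turning) [-0.23  6.64 -0.01]
 shift in goal axes [-0.23  6.64 -0.01]
[ 0.90079679  0.76196266 -0.77678177  1.98372281  0.80504889  0.73571924
 -0.35617046]
```

View pics/w18.png

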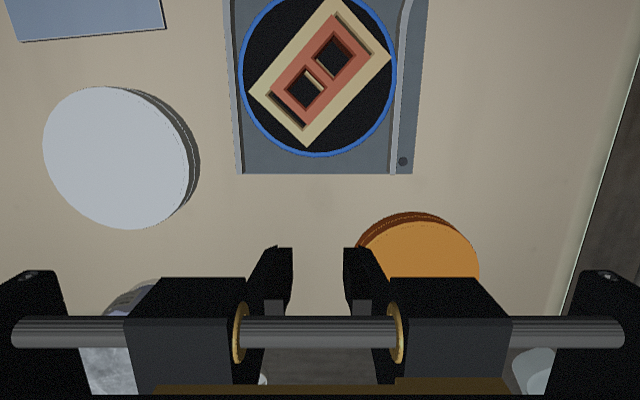

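Run:
```python
from h import *
d=snap("side");e=snap("scene")
print("jars side",ray(d,[(257,253),(232,292),(392,260)],.099));print("scene",ray(e,[(437,165),(467,157),(366,138)],.099))
save(d,"si18",(150,100,450,320),2.6)
```

```text
jars side [[ 0.26028288 -0.40797251  0.099     ]
 [ 0.19276018 -0.5481494   0.099     ]
 [ 0.57364014 -0.52788631  0.099     ]]
scene [[ 0.26022919 -0.38396415  0.099     ]
 [ 0.19319743 -0.51029995  0.099     ]
 [ 0.56368488 -0.48500471  0.099     ]]
```

View pics/si18.png

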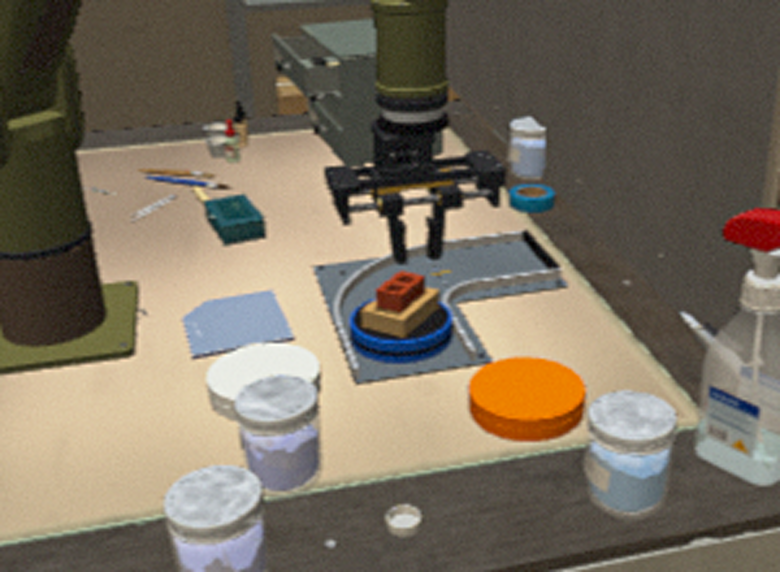

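Run:
```python
from h import *
d=snap("side");s=get_state();T=s["tool_pos"];R=Ro.from_quat(s["eef_rot"]).as_matrix()
for y in(.014,-.004): print((proj(d,[T+R@[0,y,.013],T+R@[0,y,-.013]])-[150,100])*2.6)
e=snap("scene");save(e,"sc18",(300,80,460,240),3.5)
for y in(.014,-.004): print((proj(e,[T+R@[0,y,.013],T+R@[0,y,-.013]])-[300,80])*3.5)
```

```text
[[429.17093559 274.94144631]
 [406.83509391 277.92680157]]
[[428.80248113 260.54192202]
 [406.30881418 263.47142468]]
[[239.34966652 261.83194969]
 [265.84574506 267.93123168]]
[[241.01292653 243.22346704]
 [267.7346536  249.1839301 ]]
```

View pics/sc18.png

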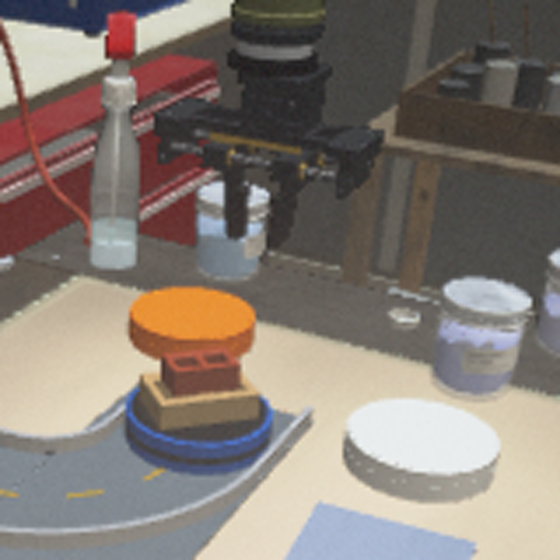

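Request:
{"method": "send_rows", "body": {"motion": [[[0,0,0,0,0.6,0,0.4],[0,0,0,0,1,0,0.4],[0,0,0,0,1,0,0.4],[0,0,0,0,1,0,0.4],[0,0,0,0,1,0,0.4]]]}}

```text
clock: 30.9
tool_pos: [0.4357, -0.2559, 0.056]
eef_rot: [-0.504, 0.496, -0.496, 0.504]
contact_force: [0.3, -0.6, -0.2]
opening: 0.298
```

Request:
{"method": "send_rows", "body": {"motion": [[[0,0,0,0,0.8,0,0.4],[0,0,0,0,0.6,0,0.4],[0,0,0,0,0.5,0,0.4],[0,0,0,0,0.3,0,0.4],[0,0,0,0,0,0,0.4]]]}}

```text
clock: 31.32
tool_pos: [0.4352, -0.2555, 0.0118]
eef_rot: [0.504, -0.496, 0.495, -0.504]
contact_force: [0.3, -0.2, 0.3]
opening: 0.3
```

Run:
```python
from h import *
goto((0.4356,-0.228,0.013),-np.pi/2+.016)
d=snap("wrist");save(d,"w19")
d=snap("side");save(d,"si19",(230,130,380,260),5)
goto((0.4356,-0.228,0.013),-np.pi/2+.016)
```

```text
clk 31.32 pos [ 0.4352 -0.2555  0.0118] phi -1.554 F [ 0.3 -0.2  0.3] op 0.300
 total turn [ 0.02  0.01 -0.01]  total shift (before turning) [-1.37 -0.06  0.04]
 shift in goal axes [-1.37 -0.06  0.04]
clk 31.42 pos [ 0.4358 -0.2557  0.0129] phi -1.555 F [-0.2  0.4 -0.6] op 0.301
 total turn [-0.  0.  0.]  total shift (before turning) [-1.39 -0.    0.01]
 shift in goal axes [-1.39 -0.    0.01]
```

View pics/w19.png

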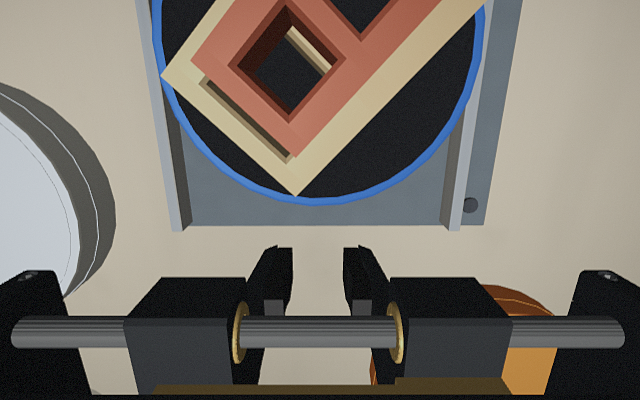

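View pics/si19.png

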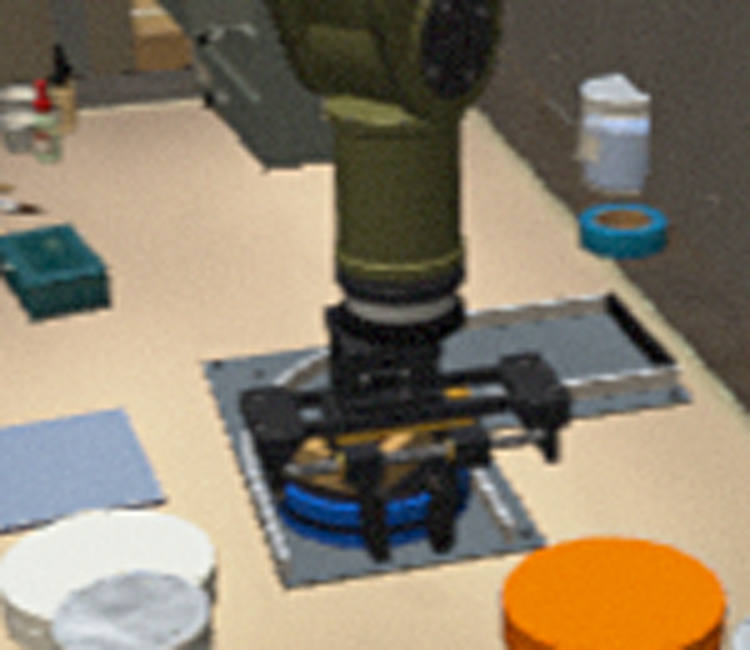

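Request:
{"method": "send_rows", "body": {"motion": [[[0,0,0,-0.3,0,0,0.4],[0,0,0,-0.3,0,0,0.4],[0,0,0,-0.3,0,0,0.4],[0,0,0,-0.2,0,0,0.4],[0,0,0,-0.2,0,0,0.4]]]}}

```text
clock: 31.83
tool_pos: [0.4354, -0.2289, 0.013]
eef_rot: [-0.504, 0.496, -0.496, 0.504]
contact_force: [0.6, -0.4, -0.9]
opening: 0.303
```

Request:
{"method": "send_rows", "body": {"motion": [[[0,0,0,-0.2,0,0,0.4],[0,0,0,-0.2,0,0,0.4],[0,0,0,-0.2,0,0,0.4],[0,0,0,-0.2,0,0,0.4],[0,0,0,-0.2,0,0,0.4]]]}}

```text
clock: 32.25
tool_pos: [0.4347, -0.2121, 0.0129]
eef_rot: [0.505, -0.495, 0.497, -0.502]
contact_force: [-0.5, -4.2, 2.6]
opening: 0.303
```

Run:
```python
from h import *
goto((0.4356,-0.228,0.013),-np.pi/2+.016)
d=snap("wrist");save(d,"w20")
```

```text
clk 32.25 pos [ 0.4347 -0.2121  0.0129] phi -1.557 F [-0.5 -4.2  2.6] op 0.303
 total turn [ 0.01 -0.02  0.06]  total shift (before turning) [0.8  0.   0.03]
 shift in goal axes [ 0.8  -0.    0.03]
```

View pics/w20.png

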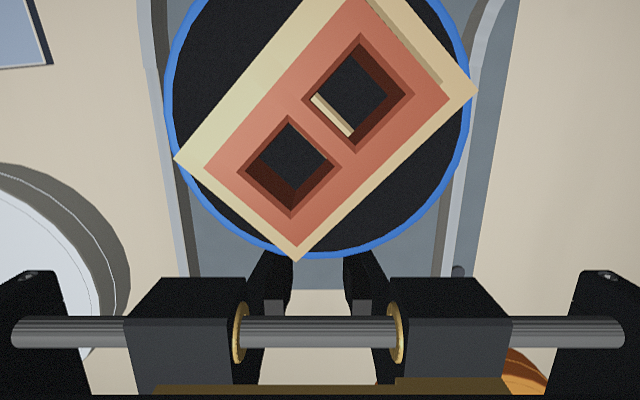

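```bash
cat >> h.py <<'E'
tc=np.array([.5255,-.0743]);ta=.016;Rt=np.array([[np.cos(ta),-np.sin(ta)],[np.sin(ta),np.cos(ta)]])
def where(box=(150,0,490,262)):
    s=get_state();d=snap("wrist");T=s["tool_pos"][:2];R=Ro.from_quat(s["eef_rot"]).as_matrix();x=R[:2,0]/np.linalg.norm(R[:2,0]);z=R[:2,2]/np.linalg.norm(R[:2,2])
    C=carrier(d,box,T-.072*x);v=C[0]-T
    print("clk",s["clock"],"F",s["contact_force"].round(1),"TCP track",((T-tc)@Rt*1e3).round(1),"z %.4f"%s["tool_pos"][2],"heading %.3f"%((np.arctan2(x[1],x[0])-ta)%(2*np.pi)),"carrier track",((C[0]-tc)@Rt*1e3).round(1),"rel tool x,z",(v@x*1e3).round(1),(v@z*1e3).round(1),C[1],C[2])
    return d
E
python3 - <<'E'
from h import *
where()
E
```

```text
clk 32.3 F [ 0.2 -3.7  0.6] TCP track [ -92.8 -134.9] z 0.0130 heading 4.712 carrier track [-91.8 -61.7] rel tool x,z -73.2 1.0 92 0.0006415747791688341
```

Request:
{"method": "send_rows", "body": {"motion": [[[0,0,0,-0.25,0,0,0.4],[0,0,0,-0.25,0,0,0.4],[0,0,0,-0.25,0,0,0.4],[0,0.2,0,-0.25,0,-0.06,0.4],[0,0.5,0,-0.27,0,-0.15,0.4]]]}}

```text
clock: 32.77
tool_pos: [0.4307, -0.1862, 0.0128]
eef_rot: [0.49, -0.51, 0.512, -0.489]
contact_force: [0.2, -5.3, 2.1]
opening: 0.3
```

Request:
{"method": "send_rows", "body": {"motion": [[[0,0.5,0,-0.27,0,-0.15,0.4],[0,0.5,0,-0.27,0,-0.15,0.4],[0,0.5,0,-0.27,0,-0.15,0.4],[0,0.5,0,-0.27,0,-0.15,0.4],[0,0.5,0,-0.27,0,-0.15,0.4]]]}}

```text
clock: 33.18
tool_pos: [0.4179, -0.1576, 0.0128]
eef_rot: [0.437, -0.556, 0.558, -0.434]
contact_force: [-1.1, -6.0, 3.0]
opening: 0.301
```

```bash
cat >> h.py <<'E'
def plan(rel=.0732):
    """error of TCP against the ideal arc at present heading, track mm"""
    s=get_state();T=(s["tool_pos"][:2]-tc)@Rt;R=Ro.from_quat(s["eef_rot"]).as_matrix();phi=np.arctan2(R[1,0],R[0,0])-ta
    psi=phi-np.pi  # travel heading
    th=np.pi/2-psi
    th=(th+np.pi)%(2*np.pi)-np.pi
    C=np.array([.0425,-.0425])+.135*np.array([-np.cos(th),np.sin(th)])
    ideal=C+rel*np.array([np.cos(phi),np.sin(phi)])
    e=ideal-T;print("theta %.3f"%th,"to ideal: tool x,z units",(e@[np.cos(phi),np.sin(phi)]/.02).round(2),(e@[-np.sin(phi),np.cos(phi)]/.02).round(2))
E
python3 - <<'E'
from h import *
plan();d=where();save(d,"w21");plan()
E
```

```text
theta 0.260 to ideal: tool x,z units -0.17 0.07
clk 33.1833 F [-1.1 -6.   3. ] TCP track [-108.9  -81.6] z 0.0128 heading 4.453 carrier track [-89.9 -10.6] rel tool x,z -73.5 0.2 93 0.0007044769115958938
theta 0.260 to ideal: tool x,z units -0.08 0.1
```

View pics/w21.png

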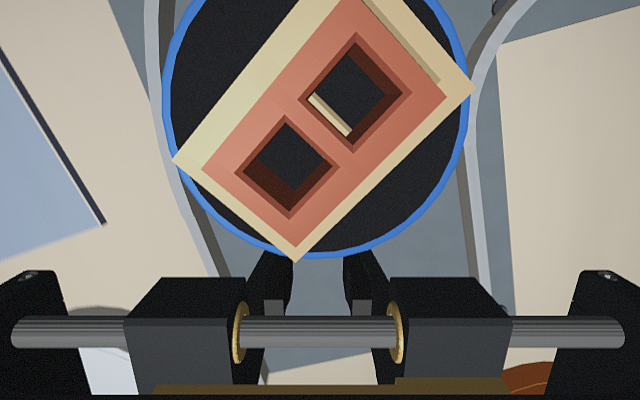

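Request:
{"method": "send_rows", "body": {"motion": [[[0,0.5,0,-0.29,0,-0.12,0.4],[0,0.5,0,-0.29,0,-0.12,0.4],[0,0.5,0,-0.29,0,-0.12,0.4],[0,0.5,0,-0.28,0,-0.14,0.4],[0,0.5,0,-0.28,0,-0.14,0.4]]]}}

```text
clock: 33.65
tool_pos: [0.4141, -0.1267, 0.0127]
eef_rot: [0.379, -0.597, 0.599, -0.376]
contact_force: [-1.4, -5.2, 3.8]
opening: 0.298
```

Request:
{"method": "send_rows", "body": {"motion": [[[0,0.5,0,-0.27,0,-0.14,0.4],[0,0.5,0,-0.27,0,-0.14,0.4],[0,0.5,0,-0.27,0,-0.14,0.4],[0,0.5,0,-0.27,0,-0.14,0.4],[0,0.5,0,-0.27,0,-0.14,0.4]]]}}

```text
clock: 34.07
tool_pos: [0.4145, -0.0961, 0.0127]
eef_rot: [0.318, -0.632, 0.633, -0.315]
contact_force: [-3.2, -5.3, 3.9]
opening: 0.299
```

Run:
```python
from h import *
plan();d=where();plan()
```

```text
theta 0.659 to ideal: tool x,z units -0.16 0.02
clk 34.0667 F [-3.2 -5.3  3.9] TCP track [-111.3  -20. ] z 0.0127 heading 4.054 carrier track [-67.3  39.7] rel tool x,z -74.2 -1.8 92 0.0007241199065272495
theta 0.659 to ideal: tool x,z units -0.06 0.06
```

Request:
{"method": "send_rows", "body": {"motion": [[[0,0.5,0,-0.28,0,-0.13,0.4],[0,0.5,0,-0.28,0,-0.13,0.4],[0,0.5,0,-0.28,0,-0.13,0.4],[0,0.5,0,-0.28,0,-0.14,0.4],[0,0.5,0,-0.28,0,-0.14,0.4]]]}}

```text
clock: 34.53
tool_pos: [0.4227, -0.0657, 0.0126]
eef_rot: [0.254, -0.66, 0.661, -0.251]
contact_force: [-4.3, -4.0, 3.7]
opening: 0.299
```

Request:
{"method": "send_rows", "body": {"motion": [[[0,0.5,0,-0.28,0,-0.14,0.4],[0,0.5,0,-0.28,0,-0.14,0.4],[0,0.5,0,-0.28,0,-0.14,0.4],[0,0.5,0,-0.28,0,-0.14,0.4],[0,0.5,0,-0.28,0,-0.14,0.4]]]}}

```text
clock: 34.95
tool_pos: [0.4359, -0.0373, 0.0125]
eef_rot: [0.187, -0.682, 0.683, -0.183]
contact_force: [-5.1, -3.5, 4.2]
opening: 0.296
```

Run:
```python
from h import *
plan();d=where();plan();save(d,"w22");print(get_state()["q"])
```

```text
theta 1.057 to ideal: tool x,z units -0.08 0.01
clk 34.95 F [-5.1 -3.5  4.2] TCP track [-89.   38.4] z 0.0125 heading 3.656 carrier track [-25.6  78.2] rel tool x,z -74.8 -3.4 91 0.0006745645662373896
theta 1.057 to ideal: tool x,z units 0.04 0.05
[ 0.32534307  0.95952596 -0.57490462  2.23517268  1.50111989  0.46167549
 -2.56622143]
```

View pics/w22.png

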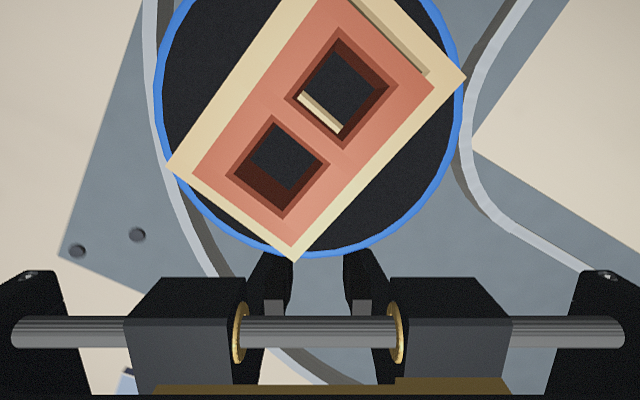

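q7 is at -2.57 and its limit is -2.66, so this tool orientation can't finish the bend. I'll back off, rise, take the half turn (it gives the same grasp, with q7 near +0.6) and re-engage with tool +x leading.

Request:
{"method": "send_rows", "body": {"motion": [[[0,0,0,0.3,0,0,0.4],[0,0,0,0.6,0,0,0.4],[0,0,0,0.8,0,0,0.4],[0,0,0,0.5,-0.5,0,0.4],[0,-0.5,0,0,-1,0,0.4]]]}}

```text
clock: 35.42
tool_pos: [0.397, -0.0589, 0.0415]
eef_rot: [-0.201, 0.681, -0.676, 0.197]
contact_force: [-0.2, -0.4, -0.2]
opening: 0.303
```

Request:
{"method": "send_rows", "body": {"motion": [[[0,-1,0,0,-1,0,0.4],[0,-1,0,0,-1,0,0.4],[0,-1,0,0,-1,0,0.4],[0,-1,0,0,-1,0,0.4],[0,-1,0,0,-0.5,0,0.4]]]}}

```text
clock: 35.83
tool_pos: [0.4023, -0.0575, 0.1354]
eef_rot: [0.33, -0.624, 0.625, -0.334]
contact_force: [-0.3, -0.8, 0.0]
opening: 0.295
```

Run:
```python
from h import *
print(get_state()["q"].round(3));goto((0.41,-0.05,0.12),.514+ta)
d=snap("side");save(d,"si23",(230,100,380,240),5)
```

```text
[ 0.577  0.743 -0.896  2.273  1.076  0.643 -1.735]
clk 35.83 pos [ 0.4023 -0.0575  0.1354] phi -2.165 F [-0.3 -0.8  0. ] op 0.295
 total turn [ -0.09 -33.69   0.04]  total shift (before turning) [-0.52  0.77  0.1 ]
 shift in goal axes [0.52 0.77 0.13]
```

View pics/si23.png

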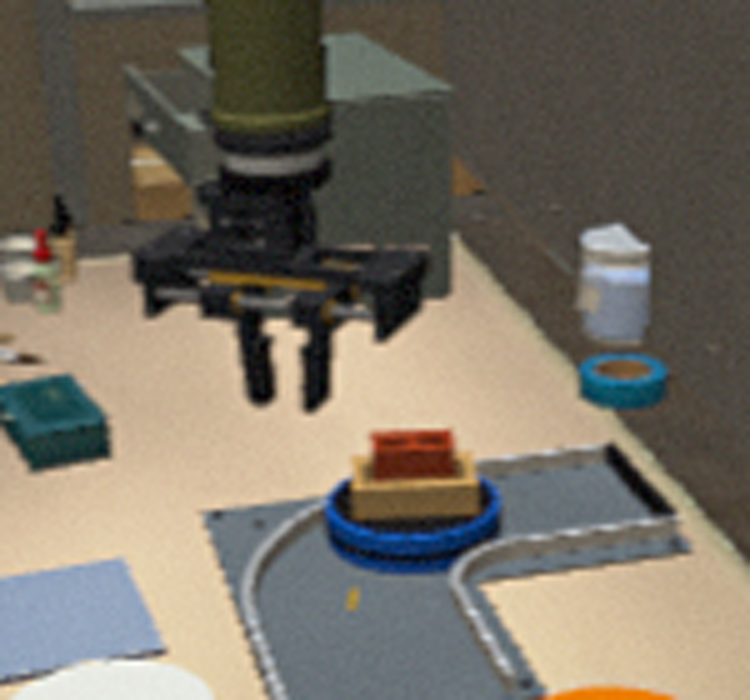

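Request:
{"method": "send_rows", "body": {"motion": [[[0,-1,0,0,0,0,0.4],[0,-1,0,0,0,0,0.4],[0,-1,0,0,0,0,0.4],[0,-1,0,0,0,0,0.4],[0,-1,0,0,0,0,0.4]]]}}

```text
clock: 36.3
tool_pos: [0.4013, -0.0579, 0.1328]
eef_rot: [-0.448, 0.547, -0.546, 0.449]
contact_force: [0.4, 0.7, -0.0]
opening: 0.302
```

Request:
{"method": "send_rows", "body": {"motion": [[[0,-1,0,0,0,0,0.4],[0,-1,0,0,0,0,0.4],[0,-1,0,0,0,0,0.4],[0,-1,0,0,0,0,0.4],[0,-1,0,0,0,0,0.4]]]}}

```text
clock: 36.72
tool_pos: [0.4012, -0.0579, 0.1327]
eef_rot: [-0.547, 0.447, -0.446, 0.549]
contact_force: [0.6, 0.9, 0.3]
opening: 0.298
```

Request:
{"method": "send_rows", "body": {"motion": [[[0,-1,0,0,0,0,0.4],[0,-1,0,0,0,0,0.4],[0,-1,0,0,0,0,0.4],[0,-1,0,0,0,0,0.4],[0,-1,0,0,0,0,0.4]]]}}

```text
clock: 37.13
tool_pos: [0.4012, -0.0579, 0.1326]
eef_rot: [-0.625, 0.329, -0.329, 0.627]
contact_force: [0.2, -0.3, 0.7]
opening: 0.299
```

Request:
{"method": "send_rows", "body": {"motion": [[[0,-1,0,0,0,0,0.4],[0,-1,0,0,0,0,0.4],[0,-1,0,0,0,0,0.4],[0,-1,0,0,0,0,0.4],[0,-1,0,0,0,0,0.4]]]}}

```text
clock: 37.55
tool_pos: [0.4011, -0.0579, 0.1326]
eef_rot: [-0.678, 0.198, -0.198, 0.68]
contact_force: [0.4, 0.1, 0.2]
opening: 0.299
```

Run:
```python
from h import *
print(get_state()["q"].round(3));goto((0.41,-0.05,0.12),.514+ta)
```

```text
[ 0.709  0.88  -1.19   2.269  1.169  0.889 -0.274]
clk 37.55 pos [ 0.4011 -0.0579  0.1326] phi -0.567 F [0.4 0.1 0.2] op 0.299
 total turn [-2.000e-02 -1.371e+01  1.000e-02]  total shift (before turning) [0.16 0.63 0.57]
 shift in goal axes [0.58 0.63 0.11]
```

Request:
{"method": "send_rows", "body": {"motion": [[[0,-1,0,0,0,0,0.4],[0,-1,0,0,0,0,0.4],[0,-1,0,0,0,0,0.4],[0,-1,0,0,0,0,0.4],[0,-1,0,0,0,0,0.4]]]}}

```text
clock: 37.97
tool_pos: [0.4011, -0.0578, 0.1326]
eef_rot: [-0.704, 0.059, -0.059, 0.705]
contact_force: [0.1, -0.6, -0.6]
opening: 0.299
```

Request:
{"method": "send_rows", "body": {"motion": [[[0,-1,0,0,0,0,0.4],[0,-1,0,0,0,0,0.4],[0,-1,0,0,0,0,0.4],[0,0,0,0,0,0,0.4],[0,0,0,0,0,0,0.4]]]}}

```text
clock: 38.38
tool_pos: [0.401, -0.0581, 0.1325]
eef_rot: [-0.706, -0.024, 0.024, 0.707]
contact_force: [0.9, 0.3, -0.1]
opening: 0.303
```

Run:
```python
from h import *
print(get_state()["q"].round(3))
C=np.array([-.0256,.0782]);b=.35
for gap in(.09,.073):
    P=tc+Rt@(C-gap*np.array([np.cos(b),np.sin(b)]));print(P);goto((*P,.013),.1+ta)
e=snap("scene");save(e,"sc24",(220,120,420,270),4)
```

```text
[ 0.742  0.935 -1.287  2.267  1.188  0.983  0.324]
[ 0.41461316 -0.02872908]
clk 38.38 pos [ 0.401  -0.0581  0.1325] phi 0.067 F [ 0.9  0.3 -0.1] op 0.303
 total turn [-0.01 -0.61  0.  ]  total shift (before turning) [0.78 5.98 1.41]
 shift in goal axes [0.85 5.98 1.38]
[ 0.43048719 -0.02264507]
clk 38.38 pos [ 0.401  -0.0581  0.1325] phi 0.067 F [ 0.9  0.3 -0.1] op 0.303
 total turn [-0.01 -0.61  0.  ]  total shift (before turning) [1.59 5.98 1.67]
 shift in goal axes [1.67 5.98 1.59]
```

View pics/sc24.png

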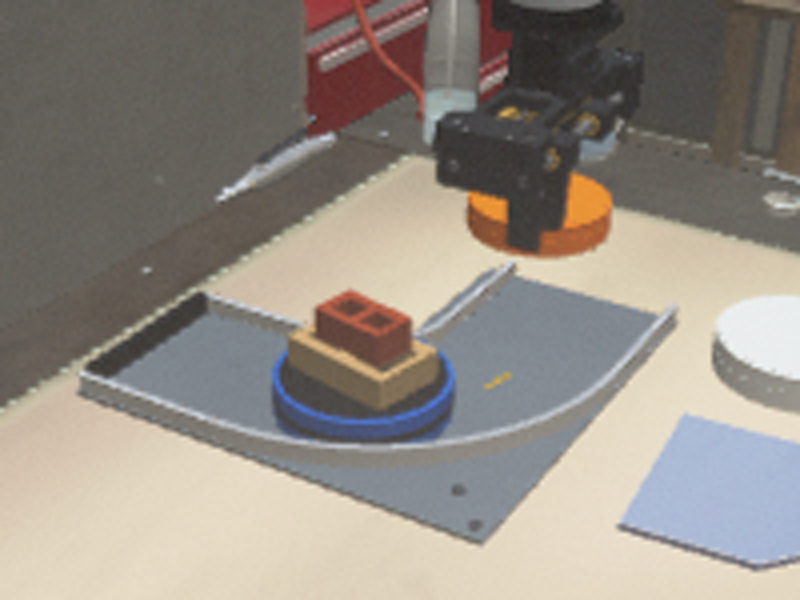

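Run:
```python
from h import *
P=tc+Rt@np.array([-.110,.036]);print(P);goto((*P,.013),.067)
```

```text
[ 0.4149381  -0.04006453]
clk 38.43 pos [ 0.401  -0.0583  0.1326] phi 0.067 F [ 0.2  0.5 -0. ] op 0.298
 total turn [-0.01  0.    0.  ]  total shift (before turning) [0.76 5.98 0.86]
 shift in goal axes [0.76 5.98 0.86]
```

Request:
{"method": "send_rows", "body": {"motion": [[[0,0,0,0.3,0.4,0.3,1],[0,0,0,0.3,0.8,0.3,1],[0,0,0,0.16,1,0.26,1],[0,0,0,0,1,0,1],[0,0,0,0,0.8,0,1]]]}}

```text
clock: 38.85
tool_pos: [0.4151, -0.0399, 0.0516]
eef_rot: [-0.707, -0.024, 0.024, 0.707]
contact_force: [-0.1, -0.3, -0.8]
opening: 0.005
```

Request:
{"method": "send_rows", "body": {"motion": [[[0,0,0,0,0.8,0,1],[0,0,0,0,0.6,0,1],[0,0,0,0,0.4,0,1],[0,0,0,0,0.2,0,1],[0,0,0,0,0,0,1]]]}}

```text
clock: 39.27
tool_pos: [0.4147, -0.0404, 0.0123]
eef_rot: [-0.707, -0.024, 0.025, 0.707]
contact_force: [0.2, 0.6, -0.8]
opening: 0.003
```

Run:
```python
from h import *
print(get_state()["q"].round(3))
P=tc+Rt@np.array([-.110,.036]);print(P);goto((*P,.013),.067)
d=snap("scene");save(d,"sc25",(220,120,420,270),4)
d=snap("wrist");save(d,"w25")
```

```text
[ 0.607  1.176 -1.12   2.288  1.54   0.981  0.059]
[ 0.4149381  -0.04006453]
clk 39.27 pos [ 0.4147 -0.0404  0.0123] phi 0.069 F [ 0.2  0.6 -0.8] op 0.003
 total turn [-0.    0.02 -0.01]  total shift (before turning) [ 0.01 -0.04  0.01]
 shift in goal axes [ 0.01 -0.04  0.02]
```

View pics/sc25.png

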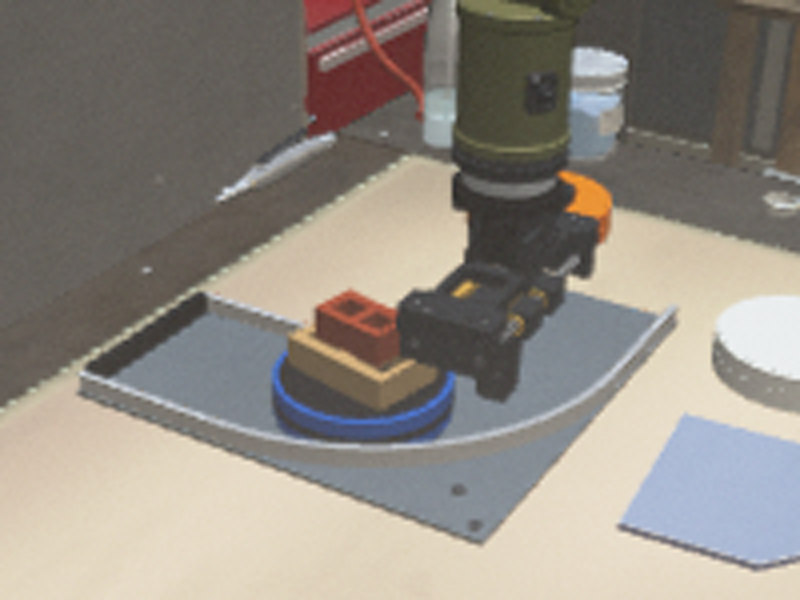

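View pics/w25.png

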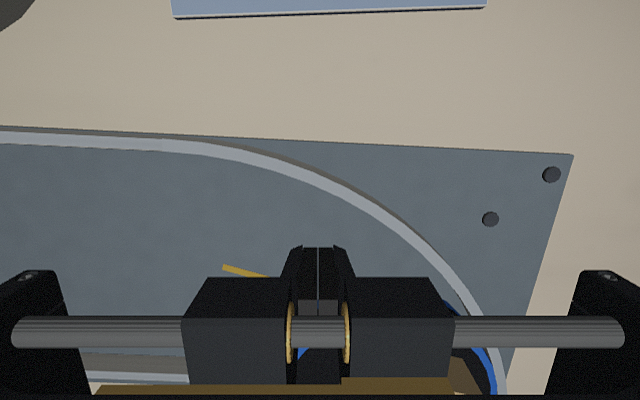

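Run:
```python
from h import *
e=snap("scene");s=get_state();T=s["tool_pos"];R=Ro.from_quat(s["eef_rot"]).as_matrix()
for y in(-.05,-.068):
  for p in((.0375,y,.0935),(-.0375,y,.0935),(.0375,y,-.0935),(.009,.014 if y>-.06 else -.004,.0175)): print(p,((proj(e,T+R@np.array(p))-[220,120])*4).round(0))
save(e,"sc26",(300,170,380,240),10)
print("x10 crop pts")
for y in(-.05,-.068):
  for p in((.0375,y,.0935),(-.0375,y,.0935)): print(p,((proj(e,T+R@np.array(p))-[300,170])*10).round(0))
```

```text
(0.0375, -0.05, 0.0935) [[386. 391.]]
(-0.0375, -0.05, 0.0935) [[489. 422.]]
(0.0375, -0.05, -0.0935) [[503. 276.]]
(0.009, 0.014, 0.0175) [[471. 428.]]
(0.0375, -0.068, 0.0935) [[386. 368.]]
(-0.0375, -0.068, 0.0935) [[491. 398.]]
(0.0375, -0.068, -0.0935) [[504. 255.]]
(0.009, -0.004, 0.0175) [[472. 406.]]
x10 crop pts
(0.0375, -0.05, 0.0935) [[165. 477.]]
(-0.0375, -0.05, 0.0935) [[424. 555.]]
(0.0375, -0.068, 0.0935) [[166. 419.]]
(-0.0375, -0.068, 0.0935) [[427. 495.]]
```

View pics/sc26.png

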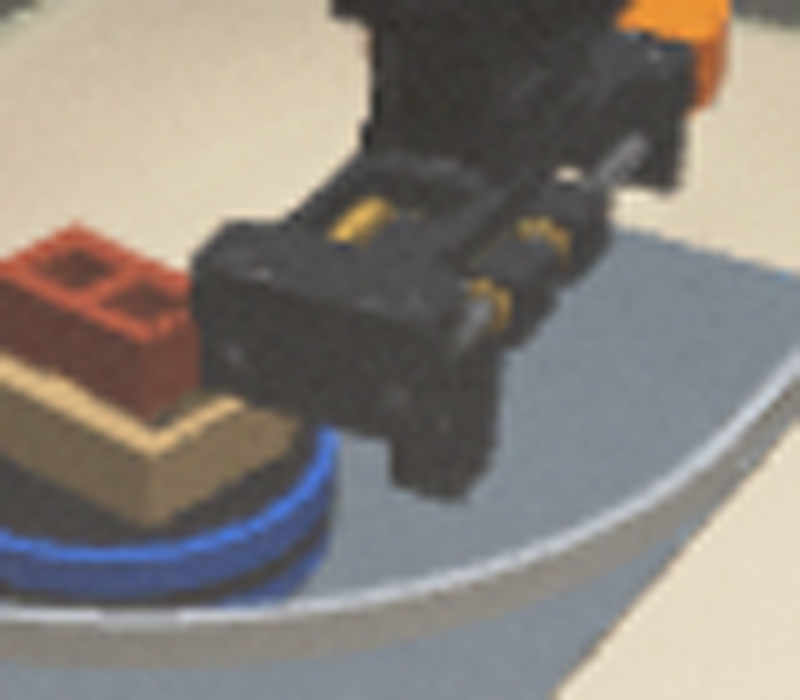

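Request:
{"method": "send_rows", "body": {"motion": [[[0,0,0,0.25,0,0,1],[0,0,0,0.25,0,0,1],[0,0,0,0.25,0,0,1],[0,0,0,0.25,0,0.17,1],[0,0,0,0.25,0,0.17,1]]]}}

```text
clock: 39.83
tool_pos: [0.4376, -0.0336, 0.0127]
eef_rot: [0.708, 0.023, -0.026, -0.705]
contact_force: [-5.8, -3.6, 6.1]
opening: 0.001
```

Request:
{"method": "send_rows", "body": {"motion": [[[0,0,0,0.25,0,0.17,1],[0,0,0,0.25,0,0.17,1],[0,0,0,0.25,0,0.17,1],[0,0,0,0.25,0,0.17,1],[0,0,0,0,0,0,1]]]}}

```text
clock: 40.25
tool_pos: [0.4572, -0.0181, 0.0126]
eef_rot: [0.708, 0.023, -0.026, -0.705]
contact_force: [-4.2, -2.8, 2.4]
opening: 0.006
```

```bash
cat >> h.py <<'E'
def st():
    s=get_state();T=(s["tool_pos"][:2]-tc)@Rt*1e3;print("clk %.2f"%s["clock"],"TCP track",T.round(1),"z %.4f"%s["tool_pos"][2],"F",s["contact_force"].round(1),"q",s["q"].round(2))
E
python3 - <<'E'
from h import *
st();d=snap("scene");save(d,"sc27",(220,120,420,270),4)
E
```

```text
clk 40.25 TCP track [-67.4  57.3] z 0.0126 F [-4.2 -2.8  2.4] q [ 0.55  1.18 -1.12  2.17  1.46  1.    0.15]
```

View pics/sc27.png

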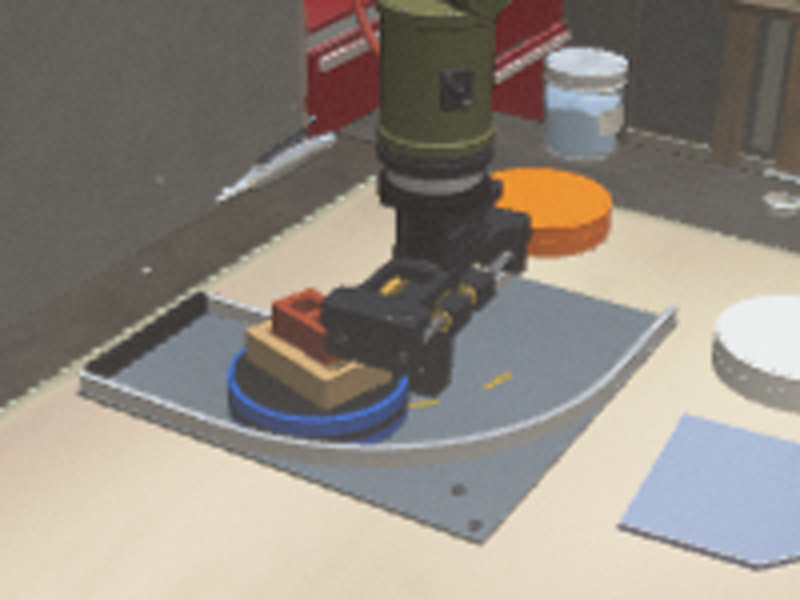

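Request:
{"method": "send_rows", "body": {"motion": [[[0,0,0,0.29,0,0.2,1],[0,0,0,0.29,0,0.2,1],[0,0,0,0.29,0,0.2,1],[0,0,0,0.29,0,0.2,1],[0,0,0,0.29,0,0.2,1]]]}}

```text
clock: 40.72
tool_pos: [0.4816, 0.0009, 0.0119]
eef_rot: [0.71, 0.021, -0.028, -0.704]
contact_force: [-10.1, -6.8, 5.4]
opening: 0.007
```

Request:
{"method": "send_rows", "body": {"motion": [[[0,0,0,0.29,0,0.17,1],[0,0,0,0.29,0,0.1,1],[0,0,0,0.29,0,0,1],[0,0,0,0.29,0,0,1],[0,0,0,0,0,0,1]]]}}

```text
clock: 41.13
tool_pos: [0.5097, 0.012, 0.0125]
eef_rot: [0.707, 0.024, -0.024, -0.707]
contact_force: [0.2, 0.1, -0.8]
opening: 0.006
```

Run:
```python
from h import *
st();d=snap("scene");save(d,"sc28",(220,120,420,270),4)
d=snap("side");save(d,"si28",(280,130,400,230),5)
```

```text
clk 41.13 TCP track [-14.4  86.5] z 0.0125 F [ 0.2  0.1 -0.8] q [ 0.49  1.2  -1.12  2.02  1.39  1.02  0.25]
```

View pics/sc28.png

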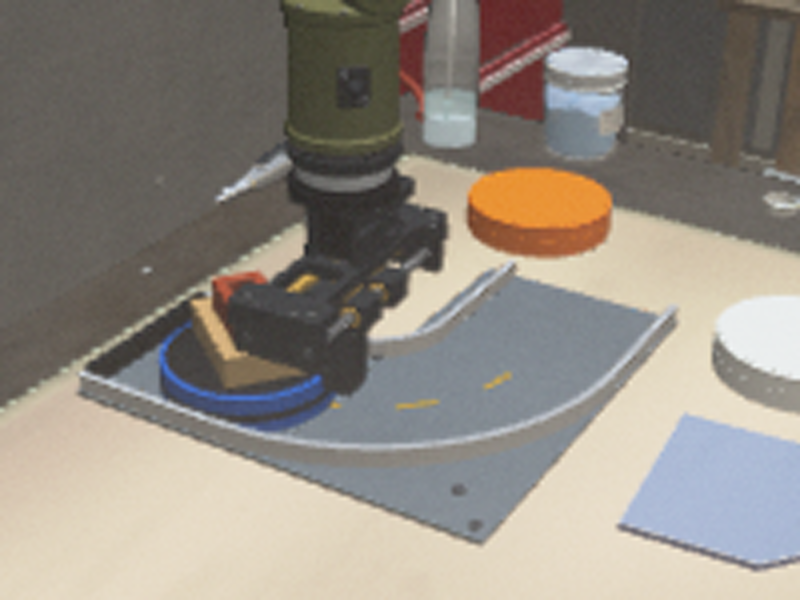

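View pics/si28.png

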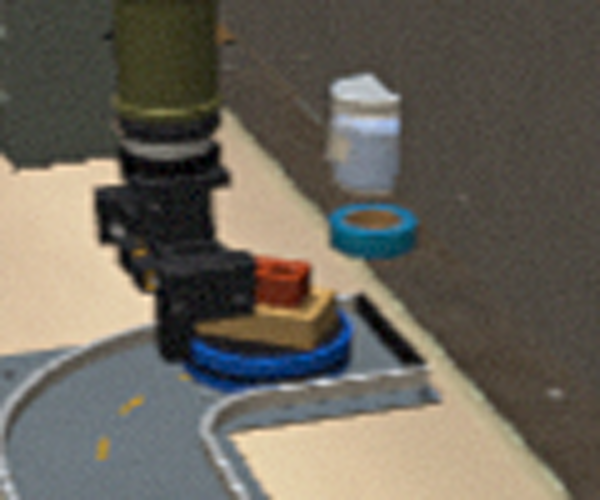

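Request:
{"method": "send_rows", "body": {"motion": [[[0,0,0,-0.5,0,-0.1,1],[0,0,0,-1,0,-0.5,1],[0,0,0,-1,-0.5,-0.5,1],[0,0,0,-1,-1,-0.5,1],[0,0,0,-0.5,-1,0,1]]]}}

```text
clock: 41.65
tool_pos: [0.4287, -0.0274, 0.0628]
eef_rot: [0.707, 0.023, -0.025, -0.706]
contact_force: [0.8, 0.3, -0.7]
opening: 0.008
```

Run:
```python
from h import *
st();d=snap("scene");save(d,"sc29",(230,170,350,250),6.5);np.savez("s29.npz",**d)
d=snap("side");save(d,"si29",(300,160,380,220),9);np.savez("i29.npz",**d)
```

```text
clk 41.65 TCP track [-96.1  48.5] z 0.0628 F [ 0.8  0.3 -0.7] q [ 0.6   1.08 -1.18  2.24  1.37  0.98  0.17]
```

View pics/sc29.png

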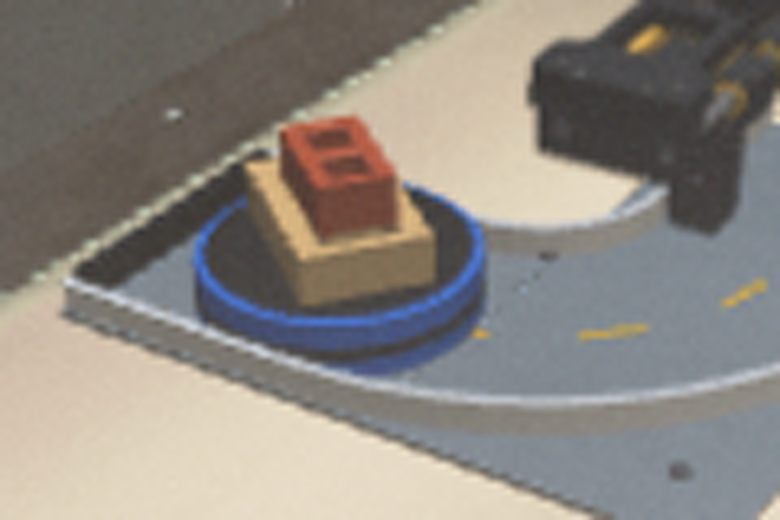

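View pics/si29.png

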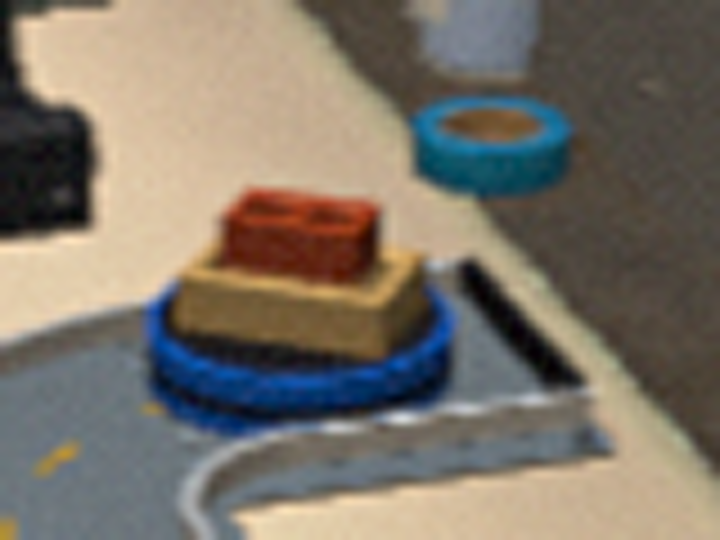

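Run:
```python
from h import *
for f,o,k,disc,L,S in(("s29",(230,170),6.5,(341,257),[(247,163),(300,262),(432,238)],[(281,124),(319,188),(398,178),(357,117)]),("i29",(300,160),9,(301,323),[(172,287),(378,316),(425,260)],[(224,224),(363,240),(380,202),(247,189)])):
    d=dict(np.load(f+".npz"));o=np.array(o)
    h=cv2.cvtColor(d["img"],cv2.COLOR_RGB2HSV)
    g=lambda p,z:(ray(d,np.array(p,float)/k+o,z)[:,:2]-tc)@Rt*1e3
    c=g([disc],.035)[0];l=g(L,.059);s=g(S,.083)
    print(f,"disc",c.round(1),"large mid",((l[0]+l[2])/2).round(1),"sides",np.linalg.norm(l[0]-l[1]).round(1),np.linalg.norm(l[2]-l[1]).round(1),"small",s.mean(0).round(1),[np.linalg.norm(s[i]-s[i-1]).round(1) for i in range(4)],"ang",np.arctan2(*(l[0]-l[1])[::-1]).round(2),np.arctan2(*(s[0]-s[1])[::-1]).round(2))
```

```text
s29 disc [ 51.7 107.7] large mid [ 57.9 100.6] sides 91.9 58.5 small [57.1 99.3] [np.float64(34.1), np.float64(61.8), np.float64(34.3), np.float64(59.9)] ang -0.66 -0.66
i29 disc [56.6 82.1] large mid [55. 79.] sides 88.6 60.1 small [58.5 84.8] [np.float64(38.8), np.float64(59.0), np.float64(40.9), np.float64(57.2)] ang 2.51 2.55
```

Run:
```python
from h import *
for f,box,z in(("s29",(255,195,310,232),.035),("i29",(310,185,355,210),.035)):
    d=dict(np.load(f+".npz"));h=cv2.cvtColor(d["img"],cv2.COLOR_RGB2HSV)
    m=cv2.inRange(h,(100,110,50),(128,255,255));M=np.zeros_like(m);x0,y0,x1,y1=box;M[y0:y1,x0:x1]=m[y0:y1,x0:x1]
    # silhouette: columns' topmost blue (far rim) and outermost left/right
    pts=[]
    for u in range(x0,x1):
        r=np.flatnonzero(M[:,u])
        if len(r): pts.append((u,r[0],r[-1]))
    pts=np.array(pts);print(f,pts[:,0].min(),pts[:,0].max());print(pts.tolist())
```

```text
s29 260 303
[[260, 207, 212], [261, 205, 213], [262, 204, 214], [263, 203, 215], [264, 202, 216], [265, 215, 216], [266, 201, 217], [267, 216, 217], [268, 217, 217], [269, 217, 218], [270, 218, 218], [271, 218, 218], [272, 218, 219], [273, 218, 219], [274, 219, 219], [275, 219, 219], [276, 219, 219], [277, 219, 219], [278, 219, 220], [279, 219, 219], [280, 219, 221], [281, 219, 219], [282, 219, 220], [283, 219, 220], [284, 219, 219], [285, 219, 219], [286, 219, 221], [287, 218, 221], [288, 218, 220], [289, 218, 221], [290, 218, 221], [291, 217, 221], [292, 217, 225], [293, 217, 220], [294, 216, 224], [295, 216, 219], [296, 215, 218], [297, 200, 218], [298, 214, 222], [299, 213, 222], [300, 202, 216], [301, 203, 213], [302, 204, 212], [303, 205, 211]]
i29 316 350
[[316, 194, 197], [317, 193, 203], [318, 193, 204], [319, 198, 205], [320, 198, 206], [321, 199, 206], [322, 199, 207], [323, 199, 207], [324, 200, 207], [325, 200, 208], [326, 200, 207], [327, 200, 207], [328, 201, 207], [329, 201, 207], [330, 201, 205], [331, 201, 205], [332, 201, 205], [333, 201, 205], [334, 201, 205], [335, 201, 205], [336, 201, 204], [337, 201, 204], [338, 200, 204], [339, 201, 204], [340, 200, 204], [341, 200, 204], [342, 200, 204], [343, 199, 203], [344, 199, 203], [345, 198, 202], [346, 198, 204], [347, 197, 204], [348, 192, 203], [349, 193, 202], [350, 195, 196]]
```

Run:
```python
from h import *
inn={"s29":[(268,217),(272,218),(276,219),(280,219),(284,219),(288,218),(292,217),(296,215),(299,213)],"i29":[(319,198),(322,199),(326,200),(330,201),(334,201),(338,200.5),(342,200),(345,198)]}
out={"s29":[(260,209.5),(261,205),(262,204),(264,202),(266,201),(300.5,202),(302,204),(303.5,207)],"i29":[(316,195.5),(350.5,195.5),(317,193),(349.5,193)]}
for f in inn:
    d=dict(np.load(f+".npz"));A=ray(d,np.array(inn[f])-[0,.5],.035)[:,:2];B=ray(d,out[f],.035)[:,:2]
    r=least_squares(lambda p:np.r_[np.hypot(*(A-p).T)-.0615,np.hypot(*(B-p).T)-.065],tc+Rt@[.05,.09],loss='soft_l1',f_scale=.002)
    print(f,((r.x-tc)@Rt*1e3).round(1),(r.fun*1e3).round(1))
```

```text
s29 [61.4 98.3] [ 0.  -0.9  0.8 -0.3  0.6 -1.6 -1.4 -2.7 -2.5 -2.4 -2.5 -3.2 -2.7 -3.9
 -2.7 -3.2 -1.4]
i29 [ 61.2 102.9] [ 1.4 -1.4 -2.5  1.3  0.6 -1.   1.3 -4.4  1.3  2.9 -3.6 -2.2]
```

Request:
{"method": "send_rows", "body": {"motion": [[[0,0.65,0,0,0,0,1],[0,0,0,0.6,0,0.4,1],[0,0,0,0.8,0,0.5,1],[0,0,0,0.8,0,0.5,1],[0,0,0,0.7,0,0.5,1]]]}}

```text
clock: 42.17
tool_pos: [0.4909, 0.0146, 0.0625]
eef_rot: [-0.707, -0.007, 0.005, 0.707]
contact_force: [0.3, -0.2, 0.6]
opening: 0.004
```

Request:
{"method": "send_rows", "body": {"motion": [[[0,0,0,0.3,0.4,0.1,1],[0,0,0,0,0.7,0,1],[0,0,0,0,0.7,0,1],[0,0,0,0,0.5,0,1],[0,0,0,0,0.2,0,1]]]}}

```text
clock: 42.58
tool_pos: [0.4937, 0.0152, 0.0107]
eef_rot: [0.707, 0.005, -0.007, -0.707]
contact_force: [-0.1, -0.1, -0.1]
opening: 0.006
```

Run:
```python
from h import *
st();P=tc+Rt@np.array([-.03,.091]);goto((*P,.013),ta)
d=snap("scene");save(d,"sc30",(220,120,420,270),4)
```

```text
clk 42.58 TCP track [-30.4  90. ] z 0.0107 F [-0.1 -0.1 -0.1] q [ 0.48  1.19 -1.11  2.06  1.41  1.    0.14]
clk 42.58 pos [0.4937 0.0152 0.0107] phi 0.017 F [-0.1 -0.1 -0.1] op 0.006
 total turn [ 0.01  0.02 -0.03]  total shift (before turning) [ 0.02 -0.12  0.05]
 shift in goal axes [ 0.02 -0.12  0.05]
```

View pics/sc30.png

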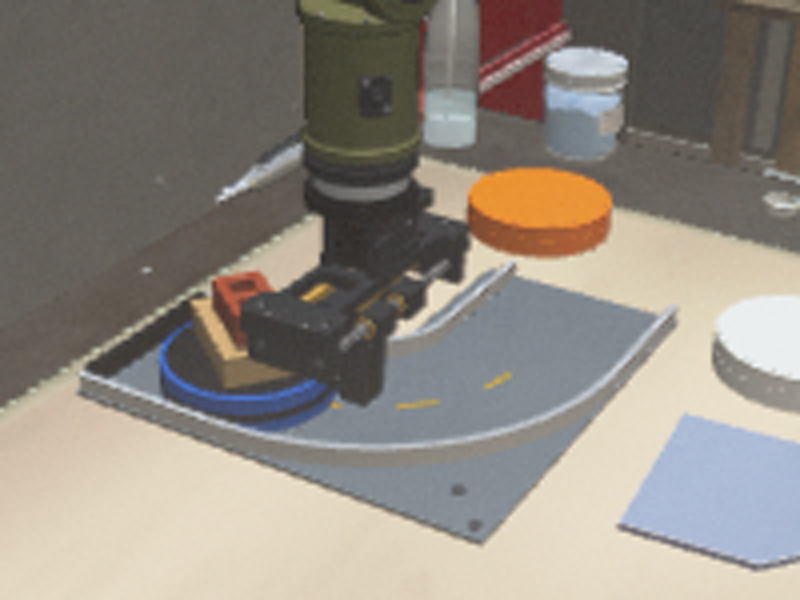

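Now the straight push, 0.2 per row, toward the expected contact at x ≈ -13 and home at x ≈ 18.

Request:
{"method": "send_rows", "body": {"motion": [[[0,0,0,0.2,-0.1,0,1],[0,0,0,0.25,0,0,1],[0,0,0,0.25,0,0,1],[0,0,0,0.25,0,0,1],[0,0,0,0.2,0,0,1]]]}}

```text
clock: 43.05
tool_pos: [0.5162, 0.0162, 0.0153]
eef_rot: [-0.707, -0.006, 0.007, 0.707]
contact_force: [-5.2, -0.4, 5.0]
opening: 0.006
```

Request:
{"method": "send_rows", "body": {"motion": [[[0,0,0,0.2,0,0,1],[0,0,0,0.2,0,0,1],[0,0,0,0.2,0,0,1],[0,0,0,0.15,0,0,1],[0,0,0,0.1,0,0,1]]]}}

```text
clock: 43.47
tool_pos: [0.5331, 0.0166, 0.0153]
eef_rot: [-0.707, -0.006, 0.008, 0.707]
contact_force: [-7.3, 0.3, 5.7]
opening: 0.007
```

Run:
```python
from h import *
st()
d=snap("scene");save(d,"sc31",(220,120,420,270),4)
st()
```

```text
clk 43.47 TCP track [ 9.  90.7] z 0.0153 F [-7.3  0.3  5.7] q [ 0.47  1.2  -1.12  1.94  1.35  1.03  0.27]
clk 43.52 TCP track [ 9.4 90.8] z 0.0153 F [-5.5 -0.6  3.7] q [ 0.47  1.2  -1.12  1.94  1.35  1.03  0.27]
```

View pics/sc31.png

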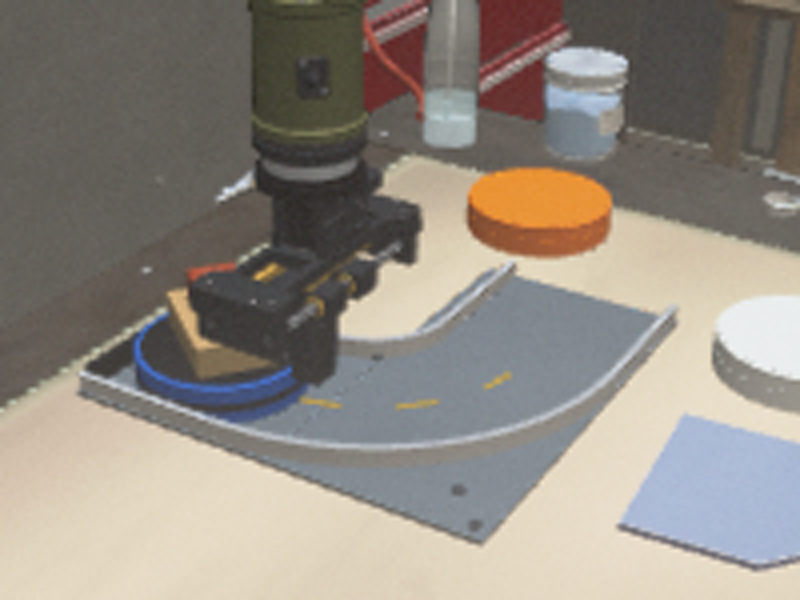

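Request:
{"method": "send_rows", "body": {"motion": [[[0,0,0,0.12,0,0,1],[0,0,0,0.12,0,0,1],[0,0,0,0.1,0,0,1],[0,0,0,0.05,0,0,1],[0,0,0,0,0,0,1]]]}}

```text
clock: 43.93
tool_pos: [0.5385, 0.0166, 0.0152]
eef_rot: [0.707, 0.005, -0.009, -0.707]
contact_force: [-10.0, -0.2, 8.0]
opening: 0.007
```

Request:
{"method": "send_rows", "body": {"motion": [[[0,0,0,0.05,0,0,1],[0,0,0,0.05,0,0,1],[0,0,0,0.05,0,0,1],[0,0,0,0,0,0,1],[0,0,0,0,0,0,1]]]}}

```text
clock: 44.35
tool_pos: [0.5387, 0.0166, 0.0151]
eef_rot: [0.708, 0.004, -0.012, -0.707]
contact_force: [-15.4, -1.0, 13.0]
opening: 0.007
```

Run:
```python
from h import *
st()
```

```text
clk 44.35 TCP track [14.6 90.7] z 0.0151 F [-15.4  -1.   13. ] q [ 0.47  1.2  -1.12  1.92  1.33  1.04  0.3 ]
```

Request:
{"method": "send_rows", "body": {"motion": [[[0,0,0,-0.3,0,0,1],[0,0,0,-0.8,0,0,1],[0,0,0,-1,-0.5,0,1],[0,0,0,-1,-1,0,1],[0,0,0,-1,-1,0,1]]]}}

```text
clock: 44.77
tool_pos: [0.4629, 0.0151, 0.0653]
eef_rot: [-0.707, -0.006, 0.006, 0.707]
contact_force: [-0.1, -0.5, 0.6]
opening: 0.008
```

Request:
{"method": "send_rows", "body": {"motion": [[[0,0,0,-0.5,-1,-0.5,1],[0,0,0,0,-1,-1,1],[0,0,0,0,-0.5,-1,1],[0,0,0,0,0,-1,1],[0,0,0,0,0,-0.5,1]]]}}

```text
clock: 45.18
tool_pos: [0.4558, -0.0678, 0.1158]
eef_rot: [0.708, 0.006, -0.004, -0.706]
contact_force: [-0.5, -0.5, -0.5]
opening: 0.006
```

Run:
```python
from h import *
st();d=snap("scene");save(d,"sc32",(230,160,350,250),6.5);np.savez("s32.npz",**d)
d=snap("side");save(d,"si32",(300,160,380,220),9);np.savez("i32.npz",**d)
```

```text
clk 45.18 TCP track [-69.6   7.6] z 0.1158 F [-0.5 -0.5 -0.5] q [ 0.72  1.   -1.24  2.13  1.19  1.03  0.38]
```

View pics/sc32.png

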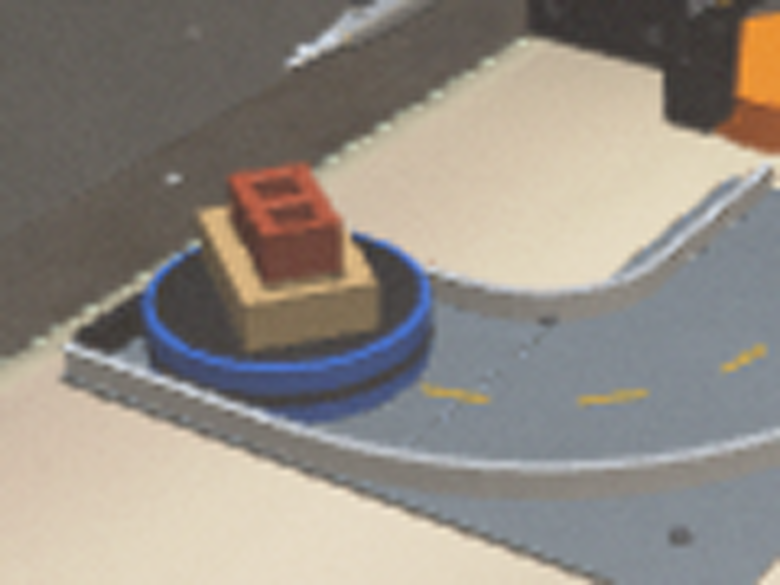

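View pics/si32.png

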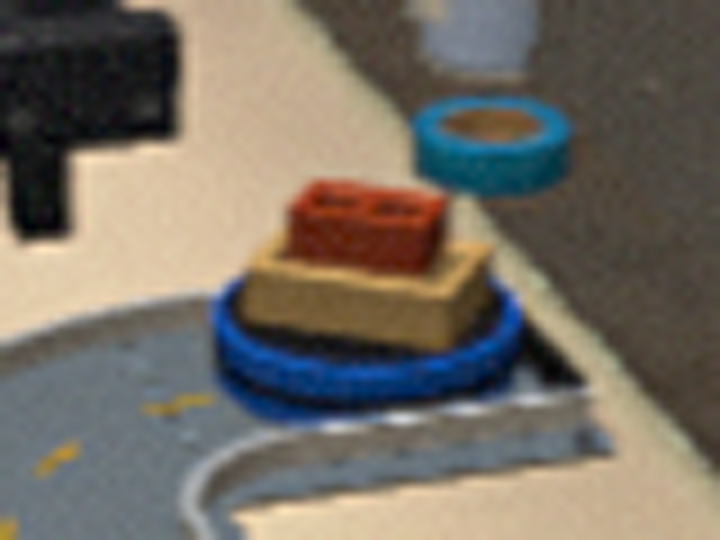

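Request:
{"method": "send_rows", "body": {"motion": [[[0,0,0,0.6,-0.8,-0.2,1],[0,0,0,0.8,-0.8,-0.2,1],[0,0,0,1,-0.8,-0.2,1],[0,0,0,1,-0.8,-0.2,1],[0,0,0,1,-0.8,-0.2,1]]]}}

```text
clock: 45.7
tool_pos: [0.5443, -0.0824, 0.196]
eef_rot: [-0.707, -0.007, 0.006, 0.707]
contact_force: [0.6, 0.0, -0.1]
opening: 0.01
```

Request:
{"method": "send_rows", "body": {"motion": [[[0,0,0,1,-0.3,0,1],[0,0,0,1,0,0,1],[0,0,0,1,0,0,1],[0,1,0,0.5,0,0,1],[0,1,0,0,0,0,1]]]}}

```text
clock: 46.12
tool_pos: [0.6156, -0.0803, 0.2009]
eef_rot: [-0.704, 0.051, -0.052, 0.706]
contact_force: [0.4, -0.7, 0.1]
opening: 0.003
```

Request:
{"method": "send_rows", "body": {"motion": [[[0,1,0,0,0,0,1],[0,1,0,0,0,0,1],[0,1,0,0,0,0,1],[0,1,0,0,0,0,1],[0,1,0,0,0,0,1]]]}}

```text
clock: 46.53
tool_pos: [0.6135, -0.0807, 0.201]
eef_rot: [-0.681, 0.19, -0.19, 0.681]
contact_force: [0.3, 0.3, -0.1]
opening: 0.009
```

Request:
{"method": "send_rows", "body": {"motion": [[[0,1,0,0,0,0,1],[0,1,0,0,0,0,1],[0,1,0,0,0,0,1],[0,1,0,0,0,0,1],[0,1,0,0,0,0,1]]]}}

```text
clock: 46.95
tool_pos: [0.6135, -0.0806, 0.201]
eef_rot: [-0.629, 0.322, -0.322, 0.63]
contact_force: [0.6, 0.1, 0.6]
opening: 0.008
```

Request:
{"method": "send_rows", "body": {"motion": [[[0,1,0,0,0,0,1],[0,1,0,0,0,0,1],[0,1,0,0,0,0,1],[0,1,0,0,0,0,1],[0,0,0,0,0,0,1]]]}}

```text
clock: 47.37
tool_pos: [0.6135, -0.0807, 0.2012]
eef_rot: [-0.57, 0.417, -0.418, 0.571]
contact_force: [-0.4, 0.4, 0.7]
opening: 0.007
```

Run:
```python
from h import *
st();goto((.6165,-.08,.2),-1.57)
d=snap("wrist");save(d,"w33");np.savez("w33.npz",**d)
```

```text
clk 47.37 TCP track [87.9 -7.8] z 0.2012 F [-0.4  0.4  0.7] q [ 0.56  0.89 -1.02  1.59  0.82  1.13 -0.34]
clk 47.37 pos [ 0.6135 -0.0807  0.2012] phi -1.263 F [-0.4  0.4  0.7] op 0.007
 total turn [-0.02  3.84 -0.  ]  total shift (before turning) [0.01 0.06 0.15]
 shift in goal axes [-0.03  0.06  0.15]
```

View pics/w33.png

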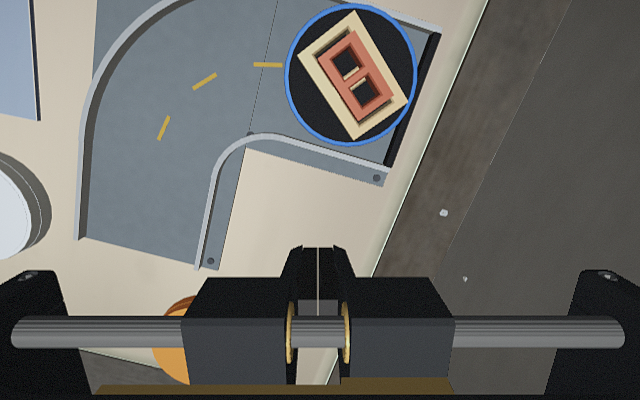

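Run:
```python
from h import *
d=dict(np.load("w33.npz"))
C=carrier(d,(280,0,422,152),(.6165,.02));print(C,((C[0]-tc)@Rt*1e3).round(1))
save(d,"w33c",(270,0,450,200),4)
```

```text
(array([0.61453451, 0.02561343]), 120, np.float64(0.000471117965454524)) [90.6 98.5]
```

View pics/w33c.png

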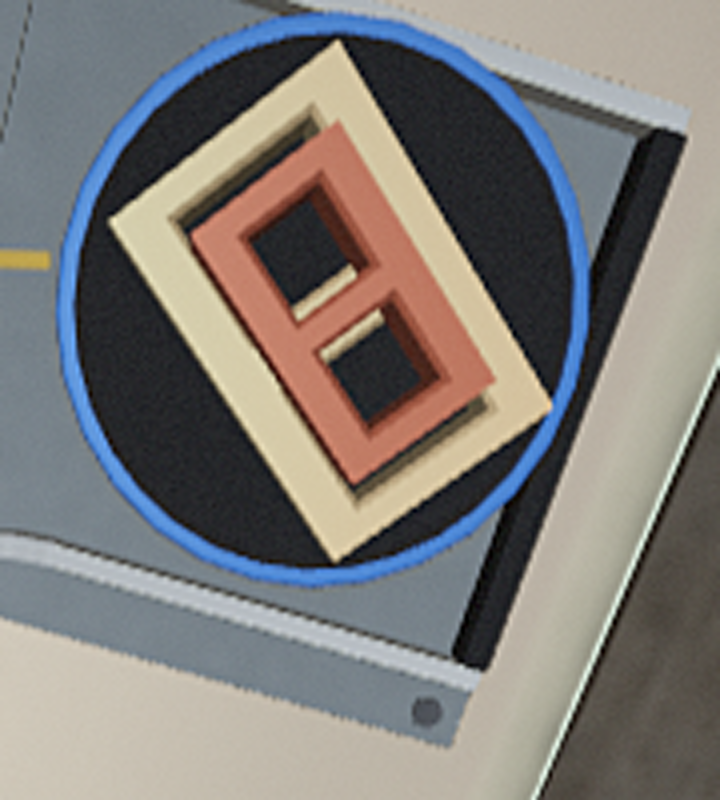

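Run:
```python
from h import *
d=dict(np.load("w33.npz"))
g=lambda p,z:((ray(d,np.array(p,float)/4+[270,0],z)[:,:2]-tc)@Rt*1e3).round(1)
print("plate end-inner corner (168,?)",g([(450,746)],.005))
print("stop back top edge (x~163.5-168, z .023)",g([(686,137),(487,668)],.023))
print("stop face top?",g([(650,137),(468,655)],.023),"face bottom on plate (157.5)",g([(638,140),(455,655)],.005))
print("outer rail inner top edge y=161.5",g([(655,128),(560,85)],.02),"inner rail inner face top y=23.5",g([(150,570),(440,652)],.02))
L,l,c=quad(d,np.array([(340,40),(550,408),(336,560),(108,219)])/4+[270,0],.059);S,s,_=quad(d,np.array([(338,123),(494,380),(354,485),(192,235)])/4+[270,0],.083)
C=carrier(d,(280,0,422,152),(.6165,.02))[0]
a=np.arctan2(*(c[0]-c[1])[1::-1]);R=np.array([[np.cos(a),-np.sin(a)],[np.sin(a),np.cos(a)]])
print(l,s,"large-carrier",(L-C)*1e3,"small-large in large axes",(S-L)@R*1e3)
```

```text
plate end-inner corner (168,?) [[166.8   1. ]]
stop back top edge (x~163.5-168, z .023) [[162.8 163.2]
 [163.6  28.1]]
stop face top? [[154.5 160.7]
 [157.3  30. ]] face bottom on plate (157.5) [[156.6 164.1]
 [158.7  26.8]]
outer rail inner top edge y=161.5 [[155.7 163.7]
 [130.1 165.6]] inner rail inner face top y=23.5 [[ 68.1  26.6]
 [150.5  28.2]]
[0.0894 0.0587 0.0904 0.0602] [0.0589 0.0355 0.06   0.0351] large-carrier [ 1.26325989 -0.90684893] small-large in large axes [-0.04643536  0.82701726]
```

Run:
```python
from h import *
st();print(job.finish_job())
```

```text
clk 47.42 TCP track [87.8 -8. ] z 0.2011 F [ 0.1 -0.  -0.3] q [ 0.57  0.89 -1.02  1.59  0.82  1.13 -0.34]
the job is handed in; nothing more can be done
None
```

I loaded the carrier with both props, pushed it round the bend to the end stop, and handed the job in at 47.4 s. No verdict came back.

**Last checks (overhead wrist view):**

| Check | Measured | Limit |
|---|---|---|
| Carrier from home, along the track | about -1 mm | above -7 mm |
| Carrier from the centre line | about +3 mm | ±8 mm |
| Large prop from the carrier's middle | about 1.5 mm | 11 mm |
| Small prop from the large one's middle | under 1 mm | 13 mm lengthwise, 9 mm crosswise |

- **Carrier position:** the raw fit in my assumed track frame was 6 mm off the centre line. The rails in the same picture read 2–4 mm off the same way, so I corrected to about 3 mm. Contact with the stop showed as about 15 N with no further motion.
- **Clearance:** at hand-in the gripper was clear of everything, with force readings near zero.
- **Bystanders:** I did not re-measure the tape roll or the jar at the end. The arm never went near them, and the tape roll looked unmoved in the side views.

**What went wrong or disagreed:**
- **First grasp:** the fingertips sat about 18 mm higher than the stated geometry, so the first close on the large prop passed above it. I corrected this from the camera views.
- **Bend:** the last joint came close to its limit part-way round. I backed off, took the half turn and finished the push from the other side. The carrier turned on its axis there, but the stack stayed centred.

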